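# Shim and proof-load a three-point-bend jig

### The job

On the grey bending jig, stack two of the three coloured spacer plates squarely on the low square pad, the thicker one underneath, chosen so that the stack's top is exactly level with the top of the post standing on the jig. Then lay the steel bar flat along the jig, across stack and post, with its orange middle band over the middle of the jig. Last, stand the brass weight upright on that band and let everything rest.

Things in the scene. Friction and masses are not known exactly. Their poses are not given: they have to be found in the camera images.
- jig: Fixed grey bed plate, 80 mm (its x) by 240 mm (its y), 8 mm thick, flat on the bench. At its -y end a low square aluminium pad, at its +y end one support post. Origin: centre of the bed's underside, which lies midway between pad and post; its y axis runs from pad to post; the post's axis is 90 mm from the origin.
- jig_pad (a point): Centre of the top face of the jig's low pad: 50 x 50 mm, its top 20 mm above the bench, 90 mm from the jig's middle towards the jig's -y. Axes as the jig's.
- post_white: Fixed aluminium support post with a white cap, 40 mm tall from the bench to its flat top (cap 36 mm, dark foot 44 mm across). One of three; whichever stands on the jig's bed is the one in use, the other two are parked on the bench among the other things. Origin: centre of its underside, on the bench.
- post_green: Fixed aluminium support post with a green cap, 44 mm tall from the bench to its flat top (cap 36 mm, dark foot 44 mm across). One of three; whichever stands on the jig's bed is the one in use, the other two are parked on the bench among the other things. Origin: centre of its underside, on the bench.
- post_purple: Fixed aluminium support post with a purple cap, 48 mm tall from the bench to its flat top (cap 36 mm, dark foot 44 mm across). One of three; whichever stands on the jig's bed is the one in use, the other two are parked on the bench among the other things. Origin: centre of its underside, on the bench.
- plate_red: Loose square spacer plate, red plastic, 44 x 44 mm, 8 mm thick. Origin: centre of its underside; z up, x and y square to its edges.
- plate_yellow: Loose square spacer plate, yellow plastic, 44 x 44 mm, 12 mm thick. Origin: centre of its underside; z up, x and y square to its edges.
- plate_blue: Loose square spacer plate, blue plastic, 44 x 44 mm, 16 mm thick. Origin: centre of its underside; z up, x and y square to its edges.
- bar: Loose flat steel bar, 220 x 30 x 10 mm, about 0.45 kg, an orange band, 12 mm wide, round its middle. Origin: centre of its underside; x along its length, z up.
- weight: Loose brass weight of about 200 g: cylinder 30 mm across, 36 mm tall, with a knob of 19 mm on top (50 mm in all). Origin: centre of its underside; z up.
Mind the look-alikes: they are no part of the job. Several things have the shape of the plate_blue; the one meant has the colours described above.

How it is judged (in metres and radians):
On the way, in this order (a step that is already met when the one before it is completed fails the run):
1. the right two plates lie stacked on the pad, the thicker below (((horizontal distance between post_white and jig below 0.12 m and horizontal distance between each of plate_yellow, plate_red and jig_pad below 0.012 m and z of plate_yellow in the frame of jig_pad between -0.0025 and 0.0025 m and z of plate_red in the frame of jig_pad between 0.0095 and 0.0145 m) or (horizontal distance between post_green and jig below 0.12 m and horizontal distance between each of plate_blue, plate_red and jig_pad below 0.012 m and z of plate_blue in the frame of jig_pad between -0.0025 and 0.0025 m and z of plate_red in the frame of jig_pad between 0.0135 and 0.0185 m) or (horizontal distance between post_purple and jig below 0.12 m and horizontal distance between each of plate_blue, plate_yellow and jig_pad below 0.012 m and z of plate_blue in the frame of jig_pad between -0.0025 and 0.0025 m and z of plate_yellow in the frame of jig_pad between 0.0135 and 0.0185 m))), for 0.2 s.
2. the bar lies level across stack and post (((horizontal distance between post_white and jig below 0.12 m and horizontal distance between each of plate_yellow, plate_red and jig_pad below 0.012 m and z of plate_yellow in the frame of jig_pad between -0.0025 and 0.0025 m and z of plate_red in the frame of jig_pad between 0.0095 and 0.0145 m and horizontal distance between bar and jig below 0.012 m and angle between the x axis of bar and the y axis of jig, either way round below 0.12 rad and angle between bar's own z axis and vertical below 0.015 rad and height (world z) of bar between 0.0375 and 0.0425 m) or (horizontal distance between post_green and jig below 0.12 m and horizontal distance between each of plate_blue, plate_red and jig_pad below 0.012 m and z of plate_blue in the frame of jig_pad between -0.0025 and 0.0025 m and z of plate_red in the frame of jig_pad between 0.0135 and 0.0185 m and horizontal distance between bar and jig below 0.012 m and angle between the x axis of bar and the y axis of jig, either way round below 0.12 rad and angle between bar's own z axis and vertical below 0.015 rad and height (world z) of bar between 0.0415 and 0.0465 m) or (horizontal distance between post_purple and jig below 0.12 m and horizontal distance between each of plate_blue, plate_yellow and jig_pad below 0.012 m and z of plate_blue in the frame of jig_pad between -0.0025 and 0.0025 m and z of plate_yellow in the frame of jig_pad between 0.0135 and 0.0185 m and horizontal distance between bar and jig below 0.012 m and angle between the x axis of bar and the y axis of jig, either way round below 0.12 rad and angle between bar's own z axis and vertical below 0.015 rad and height (world z) of bar between 0.0455 and 0.0505 m))), for 0.2 s.
At the end, for the whole second after the job is handed in: The two plates that fill the gap are stacked within 12 mm of the pad's centre, thicker below; the bar lies on stack and post, level within 0.015 rad, within 12 mm of the jig's middle and 0.12 rad of its length; the weight stands within 12 mm of the bar's middle; all at rest (((horizontal distance between post_white and jig below 0.12 m and horizontal distance between each of plate_yellow, plate_red and jig_pad below 0.012 m and z of plate_yellow in the frame of jig_pad between -0.0025 and 0.0025 m and z of plate_red in the frame of jig_pad between 0.0095 and 0.0145 m and horizontal distance between bar and jig below 0.012 m and angle between the x axis of bar and the y axis of jig, either way round below 0.12 rad and angle between bar's own z axis and vertical below 0.015 rad and height (world z) of bar between 0.0375 and 0.0425 m) or (horizontal distance between post_green and jig below 0.12 m and horizontal distance between each of plate_blue, plate_red and jig_pad below 0.012 m and z of plate_blue in the frame of jig_pad between -0.0025 and 0.0025 m and z of plate_red in the frame of jig_pad between 0.0135 and 0.0185 m and horizontal distance between bar and jig below 0.012 m and angle between the x axis of bar and the y axis of jig, either way round below 0.12 rad and angle between bar's own z axis and vertical below 0.015 rad and height (world z) of bar between 0.0415 and 0.0465 m) or (horizontal distance between post_purple and jig below 0.12 m and horizontal distance between each of plate_blue, plate_yellow and jig_pad below 0.012 m and z of plate_blue in the frame of jig_pad between -0.0025 and 0.0025 m and z of plate_yellow in the frame of jig_pad between 0.0135 and 0.0185 m and horizontal distance between bar and jig below 0.012 m and angle between the x axis of bar and the y axis of jig, either way round below 0.12 rad and angle between bar's own z axis and vertical below 0.015 rad and height (world z) of bar between 0.0455 and 0.0505 m)) and horizontal distance between weight and bar below 0.012 m and z of weight in the frame of bar between 0.0075 and 0.0125 m and angle between weight's own z axis and vertical below 0.1 rad and linear speed of each of weight, bar below 0.02 m/s and angular speed of each of weight, bar below 0.2 rad/s); the robot touches nothing.
It also fails if it takes over 107 s, if anything falls off the work surface, if the arm or the gripper's body presses on something with over 40 N, if the wrist force passes 120 N, or if a joint passes its speed limit or range.

### The arm

A 7-joint arm with a two-finger parallel gripper is mounted at the origin on the work surface. World frame = base frame: x ahead of the robot, y to its left, z up, the work surface at z = 0. Lengths are in mm, angles in rad, forces in N, time in s.
With the tool pointing down it reaches from about 425 to 875 mm from the base axis. Payload 8.4 kg.
Tool frame: the origin (TCP) lies at the very end of the fingers, on their centre line; the grasp point (between the pads) lies bot.grasp_offset behind it (bot.grasp_offset is the distance from the TCP to the grasp point, in mm); x points along the fingers, y is the direction in which the jaws open and shut, and the axes are right-handed (so a half turn about x gives the same grasp; the last joint's range is limited). The gripper opens to 85 mm and grips with 20 to 120 N. Pads are 22 mm wide; open, the fingers measure 114 mm over their backs; the gripper's body (76 mm by 85 mm) begins 54 mm behind the grasp point. The pads swing forward as they close: fully open they stand 13 mm farther back than shut.
Start: joints at [1.095, 0.333, 0.04, 1.465, -0.013, 1.343, -0.059], TCP at [239.141, -604.38, 231.308] pointing down, gripper open.
Joint ranges: [-2.58, 2.58], [-0.38, 2.09], [-1.3, 1.39], [0.25, 2.4], [-1.5, 4.64], [0.08, 2.09], [-2.65, 2.65]. Speed limits (rad/s): [2.22, 2.22, 2.79, 2.79, 3.14, 3.14, 3.14].

### API

Orientations are given as a 3x3 rotation matrix whose columns are the frame's x, y, z axes.
In Python, from rig import bot gives the robot as it stands. The module is installed in compiled form; this text tells all that it offers.
- The arm moves only by the shell command python3 -m handwheel 'ROWS' [FORCE]. ROWS is JSON, a list of rows, each a list of 7 numbers: the turn, a rotation vector about the tool's x, y, z in degrees, then the shift along the tool's x, y, z in cm, then the opening, from 0 (shut) to 1 (fully open). In form: [[rx, ry, rz, x, y, z, gripper], ...]. A call has 1 to 8 rows; each row is the pose to reach, as a shift and turn from the pose commanded when the call began, along the tool's axes at that moment; what a row does not reach only later rows make up. A row lasts 1/10 s, in which the tool goes at most 50 mm and 8.59 degrees, less where a joint would pass 70% of its speed; a pose out of reach is approached as far as the arm can. A call with a gripper value outside its range is refused whole. The fingers move at their own pace and stop on an object; FORCE is the grip in N (left out, the last holds). Time passes only in rows, so rows that repeat a pose let the fingers close. It gives the time, the measured TCP pose, the force and the opening at its end, in the units of the state.
- bot.get_state(): the state, without advancing time (a new reading comes with each control period).
- bot.snapshot(name): name is "side" or "top"; returns a dict with "pixels" (420x560x3 uint8, red, green, blue), "K" (3x3 intrinsics, pixels), "R" (3x3) and "t" (3): a world point X has camera coordinates R X + t. Camera axes: x right, y down, z forward; pixel columns grow to the right and rows downward; lengths in mm; the calibration is good to about 2 mm. A picture is of the moment at which its call begins. There is no depth.
- bot.hand_in(): hands the job in, once; it reports no verdict.
The state is a dict: "t": time; "joints": joint angles; "joint_velocities": joint speeds; "joint_torque": joint torques, N m; "ee_pos": TCP position; "eef_rot": TCP orientation; "contact_force": force on the tool from outside, world axes, zero at the start; "moment": the same for the moment, N m; "finger_gap": finger opening in mm.
Only numpy, scipy, OpenCV 4.12 (cv2) and the standard library are available. Lean on these libraries where they do the work, as an engineer would, in place of code of your own. Each camera call takes 0.05 s, during which the arm holds its last target.

## Working session

There is one attempt and no reset: what is moved stays moved. The work goes in short steps, Python scripts to look and compute and a shell command to move; the robot and the scene stay as the last step left them, time stands still between calls to the robot, and variables do not carry over. Pictures are saved under pics/ and viewed, and the job is handed in when it is done.

```bash
mkdir -p pics; ls; python3 - <<'E'
from rig import bot
import cv2,numpy as np
s=bot.get_state();print(s['t'],s['ee_pos'],s['eef_rot'],s['finger_gap'],bot.grasp_offset)
for n in('side','top'):
    d=bot.snapshot(n);cv2.imwrite(f'pics/{n}0.png',d['pixels'][:,:,::-1]);np.savez(f'pics/{n}0.npz',**d)
    print(n,d['K'],d['R'],d['t'],-np.array(d['R']).T@d['t'])
E
```

```text
pics
0.0 [ 238.95178014 -603.97823344  230.41904991] [[-7.26499454e-04  3.67941838e-01 -9.29848523e-01]
 [ 1.47052960e-03 -9.29847370e-01 -3.67942531e-01]
 [-9.99998655e-01 -1.63467982e-03  1.34464243e-04]] 85.10820465060795 18.700000000000003
side [[545.15207435   0.         275.02915999]
 [  0.         545.15207435 206.65147059]
 [  0.           0.           1.        ]] [[ 0.97241782 -0.23305824 -0.00935039]
 [-0.16770452 -0.67074834 -0.7224762 ]
 [ 0.16210728  0.70411683 -0.69133257]] [-550.3632235   100.61056156 1613.68858302] [  290.46519169 -1197.00761169  1183.13809667]
top [[395.1242166    0.         279.22695595]
 [  0.         395.1242166  215.48157206]
 [  0.           0.           1.        ]] [[ 0.01119736 -0.99993632 -0.00140396]
 [-0.99378963 -0.01097305 -0.11073288]
 [ 0.11071042  0.00263515 -0.99384921]] [-56.5037073  565.18369699 937.53765342] [458.51119903 -52.76887695 994.27614769]
```

View pics/side0.png

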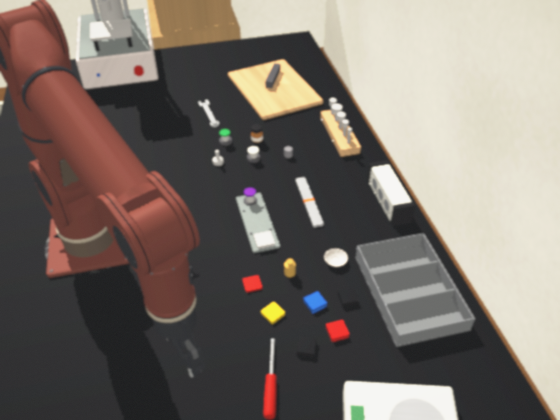

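View pics/top0.png

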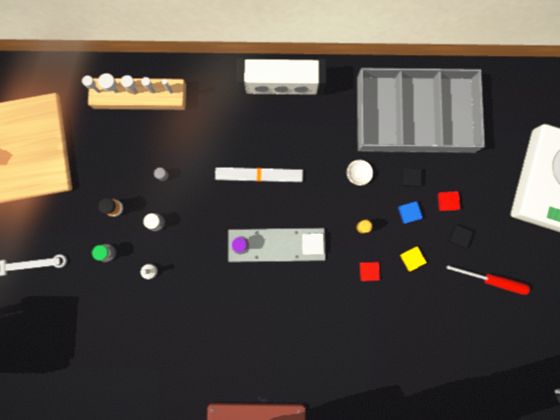

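The jig is at (276,245) in the top view, with a purple post at (239,245). That means blue goes underneath and yellow on top. Candidates with the plate shape (top view):
- blue (410,212)
- yellow (413,259)
- red (369,271) and (449,201)
- black (413,177) and (461,236)

Only one plate is blue and only one is yellow. I'll confirm them in an enlarged crop and measure.

```bash
cat > h.py <<'E'
import numpy as np,cv2,sys
def ray(d,u,v,z):
    K,R,t=map(np.array,(d['K'],d['R'],d['t']))
    c=-R.T@t; r=R.T@np.linalg.solve(K,[u,v,1.0]); return (c+r*(z-c[2])/r[2])
def proj(d,X):
    K,R,t=map(np.array,(d['K'],d['R'],d['t']));p=K@(R@np.array(X,float)+t);return p[:2]/p[2]
def hsv(d): return cv2.cvtColor(np.array(d['pixels']),cv2.COLOR_RGB2HSV)
def blobs(d,lo,hi,z,amin=25,roi=None):
    m=cv2.inRange(hsv(d),np.array(lo),np.array(hi))
    if roi: 
        k=np.zeros_like(m);k[roi[1]:roi[3],roi[0]:roi[2]]=1;m=m*k
    cs,_=cv2.findContours(m,cv2.RETR_EXTERNAL,cv2.CHAIN_APPROX_NONE);out=[]
    for c in cs:
        if cv2.contourArea(c)<amin: continue
        M=cv2.moments(c);u,v=M['m10']/M['m00'],M['m01']/M['m00']
        W=np.array([ray(d,*p[0],z)[:2] for p in c],np.float32)
        r=cv2.minAreaRect(W)
        out.append(dict(px=(round(u,1),round(v,1)),c=ray(d,u,v,z)[:2].round(1),rc=np.round(r[0],1),size=np.round(r[1],1),ang=round(r[2],1)))
    return out
E
python3 - <<'E'
from h import *
T=np.load('pics/top0.npz');S=np.load('pics/side0.npz')
for n,d in(('top',T),('side',S)):
    print(n)
    for nm,lo,hi,z in [('blue',(100,120,60),(125,255,255),16),('yellow',(25,150,100),(35,255,255),12),('purple',(126,100,60),(155,255,255),48),('orange',(5,150,120),(20,255,255),10)]:
        for b in blobs(d,lo,hi,z,8): print(nm,b)
im=T['pixels'][150:290,210:480,::-1];cv2.imwrite('pics/crop0.png',cv2.resize(im,None,fx=2.9,fy=2.9,interpolation=cv2.INTER_CUBIC))
im=S['pixels'][170:360,220:380,::-1];cv2.imwrite('pics/crop1.png',cv2.resize(im,None,fx=3,fy=3,interpolation=cv2.INTER_CUBIC))
E
```

```text
top
blue {'px': (409.8, 212.1), 'c': array([ 579.7, -375.4]), 'rc': array([ 579.8, -375.2]), 'size': array([48.8, 54.3]), 'ang': 16.5}
yellow {'px': (412.9, 258.5), 'c': array([ 464.6, -381.6]), 'rc': array([ 465.2, -382.3]), 'size': array([47.7, 49. ]), 'ang': 28.7}
yellow {'px': (364.1, 225.9), 'c': array([ 544.1, -262.1]), 'rc': array([ 542.7, -263. ]), 'size': array([22.4, 22.7]), 'ang': 89.3}
purple {'px': (238.9, 244.5), 'c': array([493.2,  45.2]), 'rc': array([493.1,  45.1]), 'size': array([31. , 33.6]), 'ang': 0.6}
orange {'px': (256.5, 411.4), 'c': array([99.4, -1.5]), 'rc': array([98.1, -9.7]), 'size': array([ 31.7, 195.1]), 'ang': 0.7}
orange {'px': (364.1, 226.1), 'c': array([ 543.7, -262.4]), 'rc': array([ 544.1, -262.2]), 'size': array([30.1, 35.3]), 'ang': 0.6}
orange {'px': (115.2, 209.5), 'c': array([578.7, 362. ]), 'rc': array([578.6, 363.9]), 'size': array([15. , 35.7]), 'ang': 59.1}
orange {'px': (258.5, 174.5), 'c': array([672.1,   3.6]), 'rc': array([672.2,   3.6]), 'size': array([33.6,  7.6]), 'ang': 1.0}
orange {'px': (326.7, 48.2), 'c': array([1012.1, -170. ]
[... 169 characters left out ...]
'size': array([25.1, 68.9]), 'ang': 0.6}
side
blue {'px': (314.9, 301.8), 'c': array([ 581.5, -383.8]), 'rc': array([ 582.2, -383.1]), 'size': array([55.2, 60.5]), 'ang': 16.3}
yellow {'px': (272.5, 311.5), 'c': array([ 467.2, -384.3]), 'rc': array([ 467.3, -383.7]), 'size': array([43.9, 45.9]), 'ang': 26.7}
purple {'px': (249.2, 190.9), 'c': array([495.3,  47.4]), 'rc': array([496. ,  46.9]), 'size': array([37.1, 40.7]), 'ang': 75.9}
orange {'px': (290.0, 269.3), 'c': array([ 547.2, -257. ]), 'rc': array([ 547.7, -248.4]), 'size': array([58.8, 24.2]), 'ang': 69.6}
orange {'px': (255.8, 134.5), 'c': array([586.1, 381.6]), 'rc': array([586.5, 381.4]), 'size': array([18.2, 29.2]), 'ang': 75.8}
```

View pics/crop0.png

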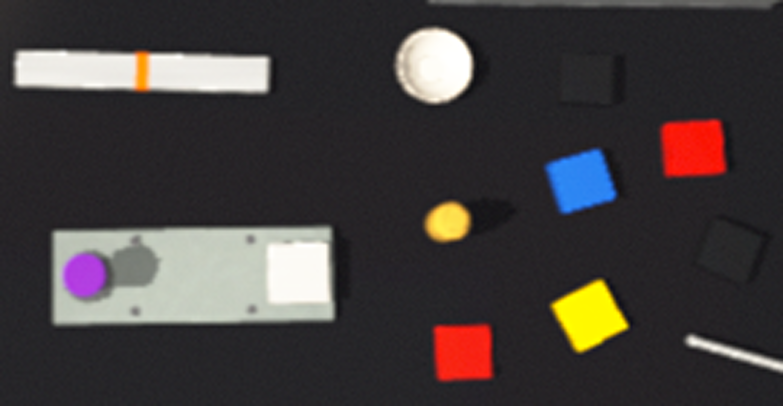

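View pics/crop1.png

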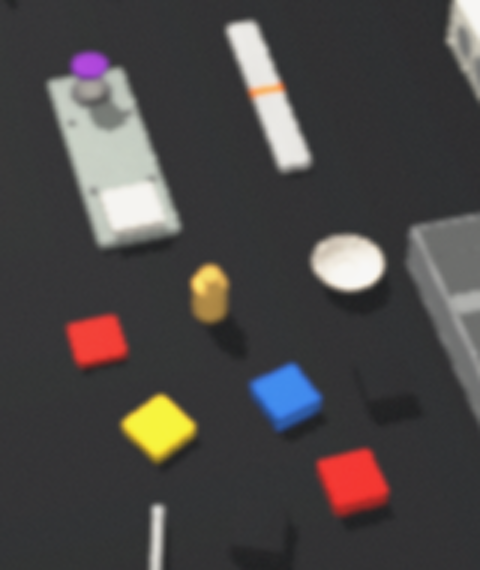

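The crops confirm the purple post stands on the jig. The blue plate is at (410,212) and the yellow at (413,259), each the only one of its colour. Next I'll measure the jig, pad, bar and weight.

```bash
python3 - <<'E'
from h import *
T=np.load('pics/top0.npz');S=np.load('pics/side0.npz')
for n,d,rj,rb,rw in(('top',T,(215,220,335,270),(205,160,312,190),(350,212,380,242)),('side',S,(232,180,284,256),(290,172,328,232),(280,252,302,282))):
    H=hsv(d)
    print(n,'blue',H[212,410] if n=='top' else [H[300,314],H[309,318]])
    # loose thresholds at 50% level
    for nm,lo,hi,z,roi in [('bed',(30,5,90),(110,60,225),8,rj),('pad',(0,0,215),(180,40,255),20,rj),('bar',(0,0,110),(180,255,255),10,rb),('orange',(5,120,120),(22,255,255),10,rb),('weightknob',(10,60,190),(35,255,255),50,rw),('weight all',(8,60,70),(35,255,255),25,rw)]:
        for b in blobs(d,lo,hi,z,8,roi): print(nm,b)
    for nm,lo,hi,z in [('blueTop',(100,120,190),(125,255,255),16),('yellowTop',(25,150,200),(35,255,255),12)]:
        for b in blobs(d,lo,hi,z,100): print(nm,b)
E
```

```text
top blue [107 209 242]
bed {'px': (269.0, 244.7), 'c': array([494.9, -25.6]), 'rc': array([495.8, -43.7]), 'size': array([ 82.1, 241.8]), 'ang': 0.6}
pad {'px': (312.1, 243.9), 'c': array([ 497.5, -131.9]), 'rc': array([ 498.6, -132.7]), 'size': array([51.6, 51.6]), 'ang': 0.6}
bar {'px': (258.4, 174.2), 'c': array([672.9,   3.7]), 'rc': array([672.6,   3.8]), 'size': array([221.6,  34.6]), 'ang': 89.2}
orange {'px': (258.5, 174.4), 'c': array([672.3,   3.5]), 'rc': array([672.2,   2.4]), 'size': array([33.6, 10.2]), 'ang': 0.6}
weightknob {'px': (363.9, 226.2), 'c': array([ 540.2, -253.4]), 'rc': array([ 540.6, -252.5]), 'size': array([31.2, 29.1]), 'ang': 89.4}
weight all {'px': (364.0, 226.2), 'c': array([ 542.3, -259. ]), 'rc': array([ 542.8, -259. ]), 'size': array([34.6, 39.6]), 'ang': 0.6}
blueTop {'px': (409.9, 212.0), 'c': array([ 579.8, -375.9]), 'rc': array([ 579.8, -375.6]), 'size': array([43. , 47.2]), 'ang': 16.6}
yellowTop {'px': (412.8, 258.5), 'c': array([ 464.6, -381.3]), 'rc': array([ 464.7, -381.6]), 'size': array([45.6, 47.2]), 'ang': 27.6}
side blue [array([107,
[... 418 characters left out ...]
232.1,  39.3]), 'ang': 88.9}
orange {'px': (308.3, 199.5), 'c': array([675. ,   4.1]), 'rc': array([675.6,   4.2]), 'size': array([37.7,  6.8]), 'ang': 3.8}
weightknob {'px': (288.5, 263.2), 'c': array([ 540. , -267.4]), 'rc': array([ 539.4, -267.6]), 'size': array([30.4, 25. ]), 'ang': 23.7}
weight all {'px': (289.4, 267.3), 'c': array([ 544.2, -261.8]), 'rc': array([ 545. , -260.3]), 'size': array([71.5, 36.1]), 'ang': 75.9}
blueTop {'px': (314.7, 300.2), 'c': array([ 582.4, -378.9]), 'rc': array([ 582.2, -378.4]), 'size': array([44.6, 43.2]), 'ang': 16.7}
yellowTop {'px': (272.5, 311.5), 'c': array([ 467.2, -384.3]), 'rc': array([ 467.3, -383.7]), 'size': array([43.9, 45.9]), 'ang': 26.7}
```

```bash
cat > go.py <<'E'
# usage: go.py x y z yaw(deg of tool y) -> row values from the measured pose
import sys,numpy as np
from rig import bot
from scipy.spatial.transform import Rotation as Ro
x,y,z,a=map(float,sys.argv[1:5]); s=bot.get_state();R=np.array(s['eef_rot']);p=np.array(s['ee_pos'])
a=np.radians(a);Y=np.array([np.cos(a),np.sin(a),0]);X=np.array([0,0,-1.]);G=np.c_[X,Y,np.cross(X,Y)]
rv=Ro.from_matrix(R.T@G).as_rotvec(degrees=True); sh=R.T@(np.array([x,y,z])-p)/10
print('t',round(s['t'],2),'p',p.round(1),'yaw',round(np.degrees(np.arctan2(R[1,1],R[0,1])),1),'gap',round(s['finger_gap'],1),'F',np.round(s['contact_force'],1),'q7',round(s['joints'][6],2))
print('row',rv.round(2),sh.round(2),'dist mm',round(np.linalg.norm(sh)*10))
E
python3 go.py 581 -377 120 -73.4
```

```text
t 0.1 p [ 239.  -604.   230.5] yaw -68.4 gap 85.1 F [-0.2  0.2 -0.2] q7 -0.06
row [4.99 0.01 0.08] [ 11.06  -8.51 -40.16] dist mm 425
```

```bash
python3 -m handwheel '[[5,0,0.1,2,-1.6,-8,0.8],[5,0,0.1,4,-3.4,-16,0.8],[5,0,0.1,6,-5,-24,0.8],[5,0,0.1,8,-6.7,-32,0.8],[5,0,0.1,11,-8.5,-40.2,0.8],[5,0,0.1,11,-8.5,-40.2,0.8],[5,0,0.1,11,-8.5,-40.2,0.8],[5,0,0.1,11,-8.5,-40.2,0.8]]' 40; python3 go.py 581 -377 3 -73.4
```

```text
t: 0.9
ee_pos: [562.5, -389.6, 127.5]
eef_rot: [[0.0, 0.285, -0.958], [-0.001, -0.958, -0.285], [-1.0, 0.001, 0.0]]
contact_force: [1.0, -0.7, 0.1]
finger_gap: 68.3
t 0.9 p [ 562.5 -389.6  127.5] yaw -73.4 gap 68.3 F [ 1.  -0.7  0.1] q7 -0.78
row [-0.02  0.01 -0.08] [12.45 -0.7  -2.13] dist mm 126
```

```bash
python3 -m handwheel '[[0,0,0,0,0,0,0.8],[0,0,0,0,0,0,0.8]]'; python3 go.py 581 -377 3 -73.4; python3 - <<'E'
from rig import bot
import cv2
d=bot.snapshot('side');cv2.imwrite('pics/side1.png',cv2.resize(d['pixels'][170:360,220:380,::-1],None,fx=3,fy=3))
E
```

```text
t: 1.1
ee_pos: [562.1, -389.2, 127.0]
eef_rot: [[-0.001, 0.288, -0.957], [-0.0, -0.957, -0.288], [-1.0, -0.0, 0.001]]
contact_force: [-0.7, 0.2, 0.1]
finger_gap: 68.4
t 1.1 p [ 562.1 -389.2  127. ] yaw -73.2 gap 68.4 F [-0.7  0.2  0.1] q7 -0.78
row [0.17 0.06 0.01] [12.4  -0.62 -2.18] dist mm 126
```

View pics/side1.png

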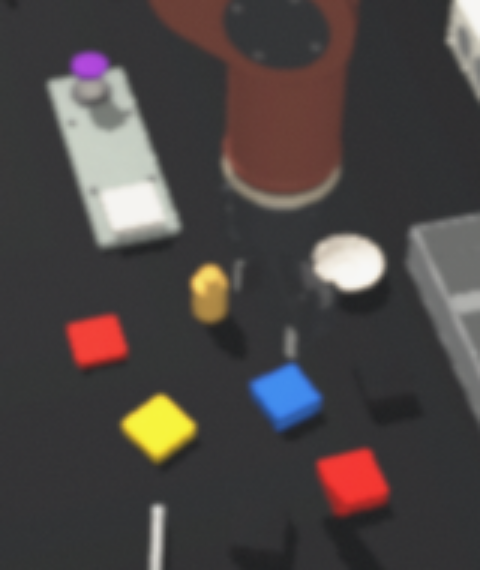

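The gripper is at about crop (290,290), above and short of the blue plate, and the plates are undisturbed. Next I'll finish the approach and descend.

```bash
python3 -m handwheel '[[0,0,0,2,-0.6,-2.2,0.8],[0,0,0,5,-0.6,-2.2,0.8],[0,0,0,8,-0.6,-2.2,0.8],[0,0,0,10,-0.6,-2.2,0.8],[0,0,0,10,-0.6,-2.2,0.8]]'; python3 go.py 581 -377 3 -73.4
```

```text
t: 1.65
ee_pos: [577.3, -380.0, 25.3]
eef_rot: [[-0.005, 0.283, -0.959], [0.0, -0.959, -0.283], [-1.0, -0.001, 0.004]]
contact_force: [-0.6, -1.1, -0.3]
finger_gap: 68.2
t 1.65 p [ 577.3 -380.    25.3] yaw -73.6 gap 68.2 F [-0.6 -1.1 -0.3] q7 -0.82
row [-0.17  0.24  0.08] [ 2.23 -0.18 -0.45] dist mm 23
```

```bash
python3 -m handwheel '[[0,0,0,1,-0.1,-0.4,0.8],[0,0,0,2.1,-0.1,-0.4,0.8],[0,0,0,2.1,-0.1,-0.4,0.8],[0,0,0,2.1,-0.1,-0.4,0.8]]'; python3 go.py 581 -377 3 -73.4;  python3 -m handwheel '[[0,0,0,0,0,0,0.2],[0,0,0,0,0,0,0.2],[0,0,0,0,0,0,0.2],[0,0,0,0,0,0,0.2],[0,0,0,0,0,0,0.2],[0,0,0,0,0,0,0.2],[0,0,0,0,0,0,0.2],[0,0,0,0,0,0,0.2]]' 40; python3 go.py 581 -377 3 -73.4
```

```text
t: 2.05
ee_pos: [584.3, -377.2, 7.7]
eef_rot: [[0.001, 0.285, -0.958], [-0.002, -0.958, -0.285], [-1.0, 0.002, -0.0]]
contact_force: [0.2, -0.7, 0.6]
finger_gap: 67.8
t 2.05 p [ 584.3 -377.2    7.7] yaw -73.4 gap 67.8 F [ 0.2 -0.7  0.6] q7 -0.83
row [-0.02 -0.01 -0.11] [ 0.47 -0.12  0.31] dist mm 6
t: 2.85
ee_pos: [584.8, -377.5, 8.4]
eef_rot: [[0.002, 0.285, -0.958], [-0.002, -0.958, -0.285], [-1.0, 0.003, -0.001]]
contact_force: [-0.5, -0.7, 5.7]
finger_gap: 42.9
t 2.85 p [ 584.8 -377.5    8.4] yaw -73.4 gap 42.9 F [-0.5 -0.7  5.7] q7 -0.83
row [-0.02 -0.06 -0.17] [ 0.54 -0.16  0.35] dist mm 7
```

```bash
python3 -m handwheel '[[0,0,0,-0.5,0,0,0.2],[0,0,0,-2,0,0,0.2],[0,0,0,-5,0,0,0.2],[0,0,0,-9,0,0,0.2],[0,0,0,-9,0,0,0.2],[0,0,0,-9,0,0,0.2]]'; python3 go.py 499 -132 100 -89; python3 - <<'E'
from rig import bot
import cv2
d=bot.snapshot('side');cv2.imwrite('pics/side2.png',cv2.resize(d['pixels'][170:360,220:380,::-1],None,fx=3,fy=3))
E
```

```text
t: 3.45
ee_pos: [585.0, -377.3, 99.6]
eef_rot: [[0.003, 0.285, -0.958], [-0.003, -0.958, -0.286], [-1.0, 0.004, -0.002]]
contact_force: [0.6, 0.7, -1.6]
finger_gap: 42.6
t 3.45 p [ 585.  -377.3   99.6] yaw -73.4 gap 42.6 F [ 0.6  0.7 -1.6] q7 -0.82
row [15.59 -0.15 -0.21] [ -0.15 -25.97   1.24] dist mm 260
```

View pics/side2.png

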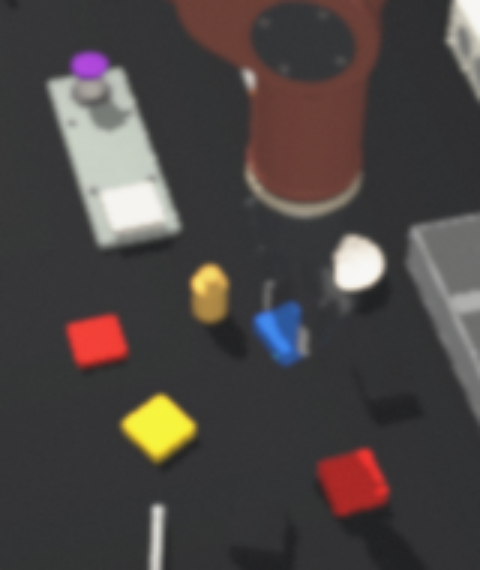

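```bash
python3 - <<'E'
from rig import bot
import cv2
d=bot.snapshot('side');cv2.imwrite('pics/side3.png',cv2.resize(d['pixels'][245:305,285:345,::-1],None,fx=9,fy=9,interpolation=cv2.INTER_CUBIC))
E
```

```text
(no output)
```

View pics/side3.png

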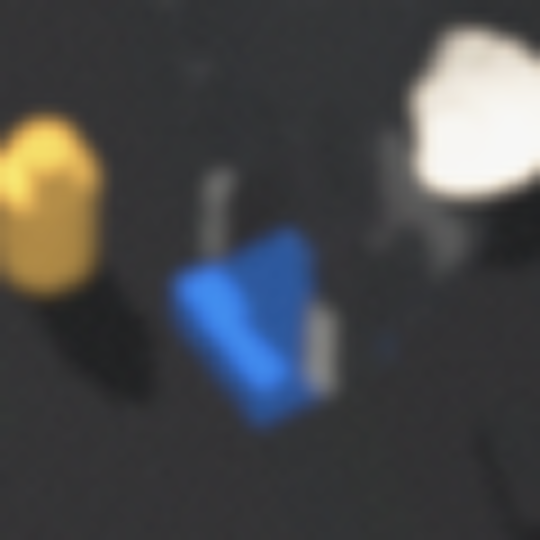

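```bash
python3 - <<'E'
from h import *
S=np.load('pics/side0.npz')
p=np.array([585,-377.3]);Y=np.array([.285,-.958]);Z=np.array([-.958,-.285])
# predicted corners (TCP-centred plate)
for a,b in((-1,1),(1,1),(1,-1),(-1,-1)):
    c=p+22*a*Y+22*b*Z; print(a,b,proj(S,[*c,107]),proj(S,[*c,91]))
E
```

```text
-1 1 [304.92248446 275.2185785 ] [304.7427496  279.21825503]
1 1 [314.44544054 287.21542167] [314.18449661 291.19881197]
1 -1 [329.21903275 280.09751059] [328.8421255  284.09279544]
-1 -1 [319.50960872 268.37731775] [319.21676205 272.3862889 ]
```

The blue plate is held level at crop (240,330). Its centre sits about 3 mm towards tool +z from the TCP. Next it goes over the pad.

```bash
python3 go.py 502 -132 100 -89; python3 -m handwheel '[[5,0,0,0,-3,0.1,0.2],[10,0,-0.2,0,-6,0.2,0.2],[15.6,-0.2,-0.2,0,-10,0.4,0.2],[15.6,-0.2,-0.2,-0.1,-14,0.6,0.2],[15.6,-0.2,-0.2,-0.1,-18,0.8,0.2],[15.6,-0.2,-0.2,-0.1,-22,0.9,0.2],[15.6,-0.2,-0.2,-0.1,-26,1,0.2],[15.6,-0.2,-0.2,-0.1,-26,1,0.2]]'; python3 -m handwheel '[[0,0,0,0,0,0,0.2],[0,0,0,0,0,0,0.2]]'; python3 go.py 502 -132 34 -89
```

```text
t 3.55 p [ 583.7 -376.6   96.9] yaw -73.4 gap 42.5 F [-0.1  0.3 -0.7] q7 -0.82
row [15.59  0.04 -0.06] [ -0.33 -25.78   0.85] dist mm 258
t: 4.35
ee_pos: [498.5, -124.8, 96.9]
eef_rot: [[-0.006, 0.024, -1.0], [0.004, -1.0, -0.024], [-1.0, -0.004, 0.006]]
contact_force: [-0.1, -0.3, -0.5]
finger_gap: 42.4
t: 4.55
ee_pos: [500.2, -131.5, 97.4]
eef_rot: [[-0.004, 0.016, -1.0], [0.001, -1.0, -0.016], [-1.0, -0.001, 0.004]]
contact_force: [0.4, 0.3, -0.1]
finger_gap: 42.4
t 4.55 p [ 500.2 -131.5   97.4] yaw -89.1 gap 42.4 F [ 0.4  0.3 -0.1] q7 -1.42
row [-0.07  0.24  0.07] [ 6.34  0.06 -0.2 ] dist mm 63
```

```bash
python3 -m handwheel '[[0,0.2,0,2,0,-0.2,0.2],[0,0.2,0,4,0,-0.2,0.2],[0,0.2,0,6,0,-0.2,0.2],[0,0.2,0,6.4,0,-0.2,0.2],[0,0.2,0,6.4,0,-0.2,0.2],[0,0.2,0,6.4,0,-0.2,0.2]]';  python3 go.py 502 -132 28.5 -89; python3 - <<'E'
from rig import bot
import cv2
d=bot.snapshot('side');cv2.imwrite('pics/side4.png',cv2.resize(d['pixels'][180:270,220:300,::-1],None,fx=6.5,fy=6.5,interpolation=cv2.INTER_CUBIC))
E
```

```text
t: 5.15
ee_pos: [502.8, -131.1, 34.6]
eef_rot: [[0.001, 0.016, -1.0], [0.001, -1.0, -0.016], [-1.0, -0.001, -0.001]]
contact_force: [0.6, -0.5, -1.2]
finger_gap: 42.5
t 5.15 p [ 502.8 -131.1   34.6] yaw -89.1 gap 42.5 F [ 0.6 -0.5 -1.2] q7 -1.44
row [-0.06 -0.05  0.07] [0.61 0.09 0.08] dist mm 6
```

View pics/side4.png

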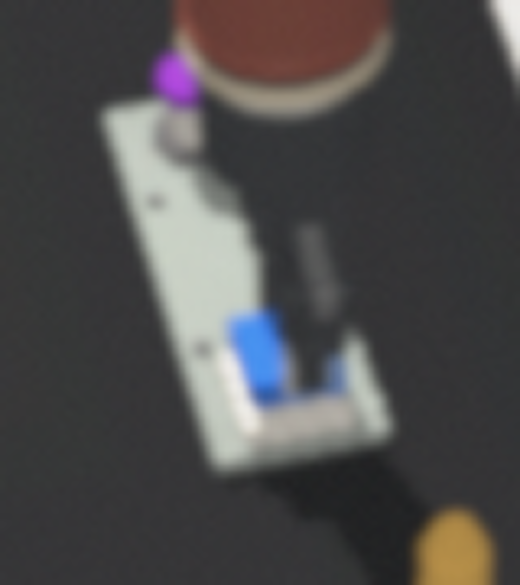

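Blue is over the pad at crop (290,370) and roughly centred. Lowering it.

```bash
python3 -m handwheel '[[0,0,0,0.3,0,0,0.2],[0,0,0,0.55,0,0,0.2],[0,0,0,0.55,0,0,0.2]]';  python3 go.py 502 -132 28.5 -89
```

```text
t: 5.5
ee_pos: [502.3, -130.5, 28.4]
eef_rot: [[0.0, 0.017, -1.0], [0.001, -1.0, -0.017], [-1.0, -0.001, -0.0]]
contact_force: [0.2, 1.0, -1.1]
finger_gap: 42.7
t 5.5 p [ 502.3 -130.5   28.4] yaw -89.0 gap 42.7 F [ 0.2  1.  -1.1] q7 -1.44
row [-0.01 -0.02  0.07] [-0.01  0.15  0.03] dist mm 2
```

No contact yet, so I'll go 1 mm at a time.

```bash
python3 -m handwheel '[[0,0,0,0.1,0.1,0,0.2],[0,0,0,0.1,0.1,0,0.2]]';  python3 -m handwheel '[[0,0,0,0.1,0,0,0.2],[0,0,0,0.1,0,0,0.2]]'
```

```text
t: 5.7
ee_pos: [502.4, -130.6, 28.3]
eef_rot: [[0.0, 0.018, -1.0], [0.002, -1.0, -0.018], [-1.0, -0.002, -0.0]]
contact_force: [-2.5, 4.3, 10.5]
finger_gap: 42.6
t: 5.9
ee_pos: [502.4, -130.6, 28.2]
eef_rot: [[0.0, 0.018, -1.0], [0.002, -1.0, -0.018], [-1.0, -0.002, -0.0]]
contact_force: [-9.1, 6.2, 22.4]
finger_gap: 42.6
```

Contact at z about 28.3. Release and lift.

```bash
python3 -m handwheel '[[0,0,0,-0.1,0,0,0.4],[0,0,0,-0.1,0,0,0.7],[0,0,0,-0.1,0,0,0.75],[0,0,0,-0.1,0,0,0.75],[0,0,0,-0.1,0,0,0.75]]';  python3 -m handwheel '[[0,0,0,-1,0,0,0.75],[0,0,0,-3,0,0,0.75],[0,0,0,-7,0,0,0.75],[0,0,0,-10,0,0,0.75],[0,0,0,-10,0,0,0.75]]'; python3 go.py 466 -383 100 -62.8;
```

```text
t: 6.4
ee_pos: [502.1, -131.6, 27.2]
eef_rot: [[-0.0, 0.017, -1.0], [0.001, -1.0, -0.017], [-1.0, -0.001, 0.0]]
contact_force: [1.1, -0.0, -0.2]
finger_gap: 63.8
t: 6.9
ee_pos: [505.0, -132.2, 132.5]
eef_rot: [[0.008, 0.017, -1.0], [-0.0, -1.0, -0.017], [-1.0, 0.001, -0.008]]
contact_force: [0.4, 0.2, 0.2]
finger_gap: 63.9
t 6.9 p [ 505.  -132.2  132.5] yaw -89.0 gap 63.9 F [0.4 0.2 0.2] q7 -1.41
row [-26.22  -0.42  -0.13] [ 3.23 25.01  4.35] dist mm 256
```

```bash
python3 -m handwheel '[[-5,0,0,0,4,0.7,0.75],[-12,0,0,0,8,1.4,0.75],[-20,-0.2,0,1,12,2.1,0.75],[-26,-0.4,-0.1,1.5,16,2.8,0.75],[-26,-0.4,-0.1,2,20.5,3.6,0.75],[-26,-0.4,-0.1,3,25,4.3,0.75],[-26,-0.4,-0.1,3.2,25,4.3,0.75],[-26,-0.4,-0.1,3.2,25,4.3,0.75]]';  python3 go.py 466 -383 8 -62.8; python3 - <<'E'
from rig import bot
from h import *
for n in('side','top'):
    d=bot.snapshot(n);cv2.imwrite(f'pics/{n}5.png',cv2.resize(d['pixels'][170:270,220:350,::-1],None,fx=4,fy=4,interpolation=cv2.INTER_CUBIC))
    for b in blobs(d,(100,120,190),(125,255,255),36,60,(220,150,340,290)):print(n,b)
E
```

```text
t: 7.7
ee_pos: [462.4, -383.0, 94.1]
eef_rot: [[-0.009, 0.452, -0.892], [0.003, -0.892, -0.452], [-1.0, -0.006, 0.007]]
contact_force: [0.0, 1.5, -0.1]
finger_gap: 64.1
t 7.7 p [ 462.4 -383.    94.1] yaw -63.2 gap 64.1 F [ 0.   1.5 -0.1] q7 -0.5
row [-0.36  0.37  0.35] [ 8.6   0.22 -0.37] dist mm 86
top {'px': (312.5, 243.0), 'c': array([ 499. , -131.5]), 'rc': array([ 499.2, -131.6]), 'size': array([38.7, 41.5]), 'ang': 0.6}
```

View pics/side5.png

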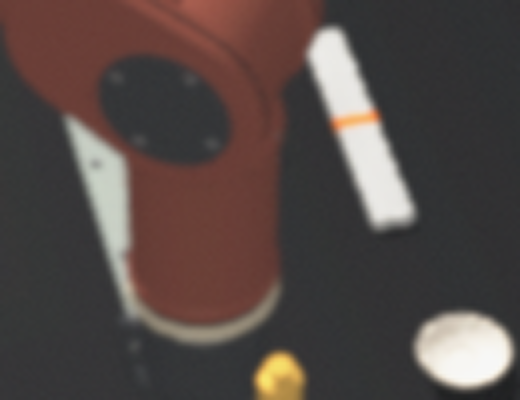

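```bash
python3 -c "
from rig import bot;print(bot.grasp_offset)"; python3 -m handwheel '[[-0.4,0.4,0.3,2,0.2,-0.3,0.75],[-0.4,0.4,0.3,4,0.2,-0.3,0.75],[-0.4,0.4,0.3,6.5,0.2,-0.3,0.75],[-0.4,0.4,0.3,8,0.2,-0.3,0.75],[-0.4,0.4,0.3,8,0.2,-0.3,0.75],[-0.4,0.4,0.3,8,0.2,-0.3,0.75]]'; python3 go.py 466 -383 8 -62.8
```

```text
18.700000000000003
t: 8.4
ee_pos: [467.2, -382.2, 15.7]
eef_rot: [[0.002, 0.461, -0.887], [-0.0, -0.887, -0.461], [-1.0, 0.001, -0.002]]
contact_force: [0.3, 0.0, 0.3]
finger_gap: 63.8
t 8.4 p [ 467.2 -382.2   15.7] yaw -62.6 gap 63.8 F [0.3 0.  0.3] q7 -0.5
row [ 0.24 -0.1  -0.06] [0.77 0.02 0.15] dist mm 8
```

```bash
python3 -m handwheel '[[0,0,0,0.4,0,0.1,0.75],[0,0,0,0.7,0,0.1,0.75],[0,0,0,0.7,0,0.1,0.75]]'; python3 -m handwheel '[[0,0,0,0,0,0,0.2],[0,0,0,0,0,0,0.2],[0,0,0,0,0,0,0.2],[0,0,0,0,0,0,0.2],[0,0,0,0,0,0,0.2],[0,0,0,0,0,0,0.2],[0,0,0,0,0,0,0.2],[0,0,0,0,0,0,0.2]]' 40; python3 go.py 466 -383 3 -62.8
```

```text
t: 8.7
ee_pos: [465.7, -383.1, 8.1]
eef_rot: [[0.002, 0.46, -0.888], [-0.0, -0.888, -0.46], [-1.0, 0.001, -0.001]]
contact_force: [-0.4, 0.1, -0.0]
finger_gap: 64.0
t: 9.5
ee_pos: [465.9, -383.2, 8.7]
eef_rot: [[0.002, 0.46, -0.888], [-0.0, -0.888, -0.46], [-1.0, 0.001, -0.002]]
contact_force: [-2.3, 1.8, 6.0]
finger_gap: 41.7
t 9.5 p [ 465.9 -383.2    8.7] yaw -62.6 gap 41.7 F [-2.3  1.8  6. ] q7 -0.5
row [ 0.18 -0.09 -0.07] [ 0.57 -0.01 -0.02] dist mm 6
```

```bash
python3 -m handwheel '[[0,0,0,0,0,0,0.6],[0,0,0,0,0,0,0.6],[0,0,0,-0.25,0,0,0.6],[0,0,0,-0.25,0,0,0.6],[0,0,0,-0.25,0,0,0.6]]'; python3 -m handwheel '[[0,0,0,0,0,0,0.2],[0,0,0,0,0,0,0.2],[0,0,0,0,0,0,0.2],[0,0,0,0,0,0,0.2],[0,0,0,0,0,0,0.2]]' 40; python3 -m handwheel '[[0,0,0,-0.5,0,0,0.2],[0,0,0,-2,0,0,0.2],[0,0,0,-5,0,0,0.2],[0,0,0,-9,0,0,0.2],[0,0,0,-11,0,0,0.2],[0,0,0,-11,0,0,0.2]]'; python3 go.py 499 -132 120 -89
python3 - <<'E'
from rig import bot
import cv2
d=bot.snapshot('side');cv2.imwrite('pics/side6.png',cv2.resize(d['pixels'][180:340,230:330,::-1],None,fx=3.7,fy=3.7,interpolation=cv2.INTER_CUBIC))
E
```

```text
t: 10.0
ee_pos: [465.7, -383.1, 10.6]
eef_rot: [[0.002, 0.46, -0.888], [-0.0, -0.888, -0.46], [-1.0, 0.001, -0.001]]
contact_force: [0.1, 0.2, 0.6]
finger_gap: 51.4
t: 10.5
ee_pos: [466.8, -383.3, 12.4]
eef_rot: [[0.004, 0.46, -0.888], [-0.001, -0.888, -0.46], [-1.0, 0.003, -0.003]]
contact_force: [-1.6, 3.3, 14.4]
finger_gap: 17.1
t: 11.1
ee_pos: [467.3, -384.4, 125.2]
eef_rot: [[0.007, 0.46, -0.888], [-0.004, -0.888, -0.46], [-1.0, 0.007, -0.004]]
contact_force: [0.3, 0.8, -0.1]
finger_gap: 17.2
t 11.1 p [ 467.3 -384.4  125.2] yaw -62.6 gap 17.2 F [ 0.3  0.8 -0.1] q7 -0.49
row [26.37 -0.33 -0.33] [  0.44 -20.96 -14.42] dist mm 254
```

View pics/side6.png

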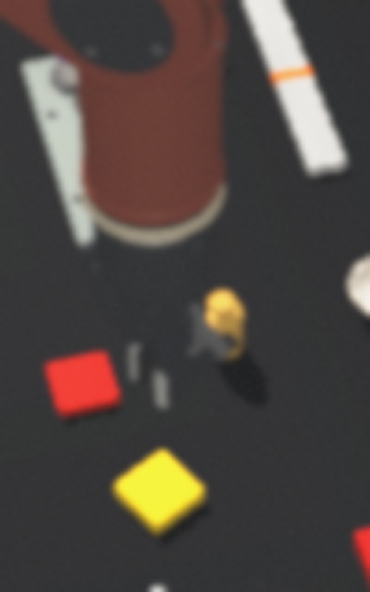

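The fingers closed above the plate. The tips sit about 5 mm behind the TCP at this gap. Yellow is still at crop (160,490), so I'll regrip lower.

```bash
python3 - <<'E'
from rig import bot
from h import *
for n in('side','top'):
    d=bot.snapshot(n)
    for b in blobs(d,(25,150,190),(35,255,255),12,60,(240,240,440,340)):print(n,b)
E
python3 go.py 466 -383 30 -62.8
```

```text
side {'px': (272.6, 311.5), 'c': array([ 467.4, -384.4]), 'rc': array([ 467.5, -384. ]), 'size': array([43.9, 46. ]), 'ang': 26.7}
top {'px': (412.1, 258.1), 'c': array([ 465.5, -379.7]), 'rc': array([ 464.6, -381.6]), 'size': array([45.5, 47.1]), 'ang': 26.7}
t 11.25 p [ 465.1 -382.8  120.2] yaw -62.6 gap 17.1 F [ 0.2  0.  -0.6] q7 -0.49
row [ 0.18 -0.06 -0.01] [ 9.02  0.06 -0.06] dist mm 90
```

```bash
python3 -m handwheel '[[0,0,0,0,0,0,0.75],[0,0,0,0,0,0,0.75],[0,0,0,2,0,0,0.75],[0,0,0,5,0,0,0.75],[0,0,0,8,0,0,0.75],[0,0,0,9,0,0,0.75],[0,0,0,9,0,0,0.75]]'; python3 go.py 466 -383 3 -63
```

```text
t: 11.95
ee_pos: [464.5, -382.2, 28.8]
eef_rot: [[-0.001, 0.46, -0.888], [0.002, -0.888, -0.46], [-1.0, -0.003, 0.0]]
contact_force: [0.1, 0.1, 0.2]
finger_gap: 64.1
t 11.95 p [ 464.5 -382.2   28.8] yaw -62.6 gap 64.1 F [0.1 0.1 0.2] q7 -0.5
row [0.39 0.02 0.15] [ 2.58  0.15 -0.09] dist mm 26
```

```bash
python3 -m handwheel '[[0.3,0,0.1,1,0.1,-0.1,0.75],[0.3,0,0.1,2,0.1,-0.1,0.75],[0.3,0,0.1,2.5,0.1,-0.1,0.75],[0.3,0,0.1,2.5,0.1,-0.1,0.75]]'; python3 go.py 466 -383 3 -63;  python3 -m handwheel '[[0,0,0,0,0,0,0.2],[0,0,0,0,0,0,0.2],[0,0,0,0,0,0,0.2],[0,0,0,0,0,0,0.2],[0,0,0,0,0,0,0.2]]' 40;python3 go.py 466 -383 3 -63
```

```text
t: 12.35
ee_pos: [466.7, -383.2, 4.9]
eef_rot: [[0.002, 0.455, -0.89], [-0.001, -0.89, -0.455], [-1.0, 0.002, -0.001]]
contact_force: [0.7, -0.2, 0.6]
finger_gap: 64.0
t 12.35 p [ 466.7 -383.2    4.9] yaw -62.9 gap 64.0 F [ 0.7 -0.2  0.6] q7 -0.51
row [ 0.09 -0.05 -0.09] [ 0.19 -0.05  0.05] dist mm 2
t: 12.85
ee_pos: [467.4, -383.8, 6.3]
eef_rot: [[0.003, 0.455, -0.89], [-0.002, -0.89, -0.455], [-1.0, 0.004, -0.002]]
contact_force: [-0.8, 0.1, 5.2]
finger_gap: 42.0
t 12.85 p [ 467.4 -383.8    6.3] yaw -62.9 gap 42.0 F [-0.8  0.1  5.2] q7 -0.51
row [ 0.08 -0.11 -0.2 ] [ 0.33 -0.14  0.09] dist mm 4
```

```bash
python3 -m handwheel '[[0,0,0,0,0,0,0.65],[0,0,0,0,0,0,0.65],[0,0,0,0.3,0,0,0.65],[0,0,0,0.4,0,0,0.65],[0,0,0,0.4,0,0,0.65]]';python3 go.py 466 -383 3 -63;  python3 -m handwheel '[[0,0,0,0,0,0,0.2],[0,0,0,0,0,0,0.2],[0,0,0,0,0,0,0.2],[0,0,0,0,0,0,0.2],[0,0,0,0,0,0,0.2]]' 40;python3 go.py 466 -383 3 -63
```

```text
t: 13.35
ee_pos: [466.8, -383.2, 1.0]
eef_rot: [[0.002, 0.455, -0.89], [-0.001, -0.89, -0.455], [-1.0, 0.002, -0.001]]
contact_force: [-0.2, 0.6, 0.3]
finger_gap: 55.5
t 13.35 p [ 466.8 -383.2    1. ] yaw -62.9 gap 55.5 F [-0.2  0.6  0.3] q7 -0.51
row [ 0.09 -0.05 -0.1 ] [-0.2  -0.05  0.06] dist mm 2
t: 13.85
ee_pos: [467.2, -383.5, 1.7]
eef_rot: [[0.003, 0.455, -0.89], [-0.002, -0.89, -0.455], [-1.0, 0.003, -0.001]]
contact_force: [-0.1, 0.1, 2.3]
finger_gap: 42.9
t 13.85 p [ 467.2 -383.5    1.7] yaw -62.9 gap 42.9 F [-0.1  0.1  2.3] q7 -0.51
row [ 0.09 -0.09 -0.16] [-0.13 -0.1   0.08] dist mm 2
```

```bash
python3 -m handwheel '[[0,0,0,-0.5,0,0,0.2],[0,0,0,-2,0,0,0.2],[0,0,0,-5,0,0,0.2],[0,0,0,-9,0,0,0.2],[0,0,0,-12,0,0,0.2],[0,0,0,-12,0,0,0.2]]'; python3 go.py 500 -132 120 -89
python3 - <<'E'
from rig import bot
import cv2
d=bot.snapshot('side');cv2.imwrite('pics/side7.png',cv2.resize(d['pixels'][180:340,230:330,::-1],None,fx=3.7,fy=3.7,interpolation=cv2.INTER_CUBIC))
E
```

```text
t: 14.45
ee_pos: [469.1, -385.0, 127.8]
eef_rot: [[0.009, 0.455, -0.89], [-0.007, -0.89, -0.455], [-1.0, 0.01, -0.005]]
contact_force: [1.0, -0.2, 0.6]
finger_gap: 42.7
t 14.45 p [ 469.1 -385.   127.8] yaw -62.9 gap 42.7 F [ 1.  -0.2  0.6] q7 -0.5
row [26.08 -0.43 -0.51] [  0.64 -21.13 -14.26] dist mm 255
```

View pics/side7.png

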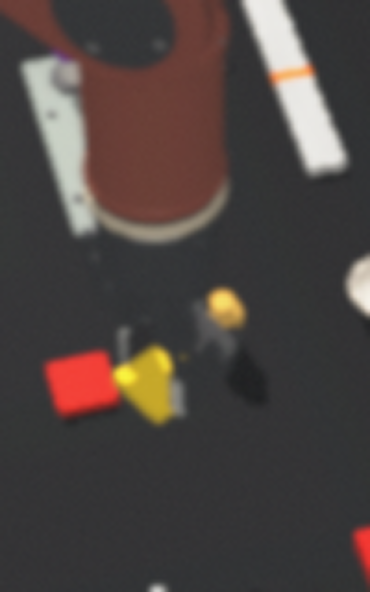

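Yellow is held at crop (150,385). Carrying it to the pad.

```bash
python3 go.py 500 -132 110 -89; python3 -m handwheel '[[5,0,0,0,-3,-2,0.2],[10,0,-0.2,0.2,-6,-4,0.2],[18,-0.2,-0.2,0.4,-9,-6,0.2],[26,-0.4,-0.5,0.6,-12,-8,0.2],[26,-0.4,-0.5,0.8,-15,-10,0.2],[26,-0.4,-0.5,1,-18,-12,0.2],[26,-0.4,-0.5,1,-21,-14.2,0.2],[26,-0.4,-0.5,1,-21,-14.2,0.2]]'; python3 -m handwheel '[[0,0,0,0,0,0,0.2],[0,0,0,0,0,0,0.2]]'; python3 go.py 500 -132 45 -89
```

```text
t 14.5 p [ 468.1 -384.2  125.1] yaw -62.9 gap 42.3 F [-1.   0.6 -1. ] q7 -0.5
row [26.08 -0.31 -0.37] [  1.41 -21.02 -14.32] dist mm 255
t: 15.3
ee_pos: [497.9, -125.7, 110.7]
eef_rot: [[-0.007, 0.026, -1.0], [0.007, -1.0, -0.026], [-1.0, -0.007, 0.007]]
contact_force: [0.3, -0.7, 0.0]
finger_gap: 42.2
t: 15.5
ee_pos: [497.0, -132.8, 110.9]
eef_rot: [[-0.007, 0.018, -1.0], [0.005, -1.0, -0.018], [-1.0, -0.005, 0.007]]
contact_force: [-0.4, -0.1, 0.1]
finger_gap: 42.7
t 15.5 p [ 497.  -132.8  110.9] yaw -89.0 gap 42.7 F [-0.4 -0.1  0.1] q7 -1.4
row [0.01 0.42 0.28] [ 6.58 -0.04 -0.35] dist mm 66
```

```bash
python3 -m handwheel '[[0,0.4,0.3,2,0,-0.3,0.2],[0,0.4,0.3,4,0,-0.3,0.2],[0,0.4,0.3,6,0,-0.3,0.2],[0,0.4,0.3,6.5,0,-0.3,0.2],[0,0.4,0.3,6.5,0,-0.3,0.2]]';python3 -m handwheel '[[0,0,0,0,0,0,0.2]]'; python3 go.py 500 -132 38 -89; python3 - <<'E'
from rig import bot
import cv2
d=bot.snapshot('side');cv2.imwrite('pics/side8.png',cv2.resize(d['pixels'][180:270,220:300,::-1],None,fx=6.5,fy=6.5,interpolation=cv2.INTER_CUBIC))
E
```

```text
t: 16.0
ee_pos: [499.4, -132.2, 45.6]
eef_rot: [[-0.001, 0.017, -1.0], [0.0, -1.0, -0.017], [-1.0, -0.0, 0.001]]
contact_force: [0.6, 0.3, 0.2]
finger_gap: 42.7
t: 16.1
ee_pos: [500.6, -131.9, 46.9]
eef_rot: [[0.001, 0.018, -1.0], [-0.0, -1.0, -0.018], [-1.0, 0.0, -0.001]]
contact_force: [-0.8, 0.1, -0.8]
finger_gap: 42.7
t 16.1 p [ 500.6 -131.9   46.9] yaw -89.0 gap 42.7 F [-0.8  0.1 -0.8] q7 -1.42
row [ 0.03 -0.08 -0.02] [0.89 0.   0.06] dist mm 9
```

View pics/side8.png

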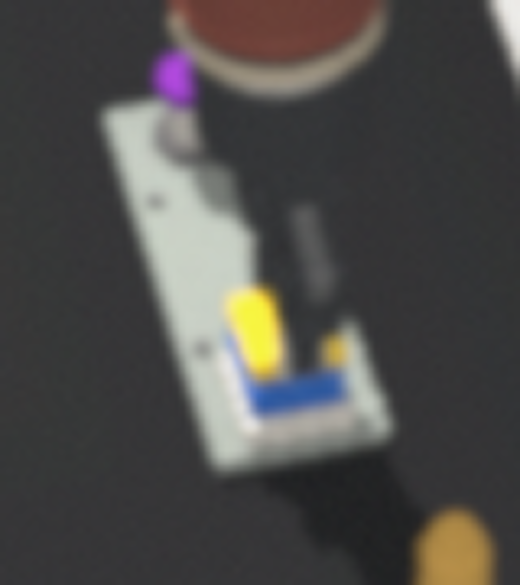

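Blue sits squarely on the pad at crop (300,390), with yellow above it. Lowering.

```bash
python3 -m handwheel '[[0,0,0,0.4,0,0,0.2],[0,0,0,0.8,0,0,0.2],[0,0,0,0.8,0,0,0.2]]';  python3 -m handwheel '[[0,0,0,0.1,0,0,0.2],[0,0,0,0.1,0,0,0.2]]'
```

```text
t: 16.45
ee_pos: [499.9, -131.2, 37.8]
eef_rot: [[0.0, 0.019, -1.0], [0.0, -1.0, -0.019], [-1.0, -0.0, -0.0]]
contact_force: [-0.5, 0.6, -0.2]
finger_gap: 42.7
t: 16.65
ee_pos: [500.1, -131.2, 37.6]
eef_rot: [[0.0, 0.019, -1.0], [-0.0, -1.0, -0.019], [-1.0, 0.0, -0.0]]
contact_force: [-2.5, 0.5, 4.5]
finger_gap: 42.1
```

```bash
python3 -m handwheel '[[0,0,0,0,0,0,0.4],[0,0,0,-0.1,0,0,0.65],[0,0,0,-0.1,0,0,0.75],[0,0,0,-0.1,0,0,0.75],[0,0,0,-0.1,0,0,0.75]]';  python3 -m handwheel '[[0,0,0,-1,0,0,0.75],[0,0,0,-3,0,0,0.75],[0,0,0,-7,0,0,0.75],[0,0,0,-10,0,0,0.75],[0,0,0,-10,0,0,0.75]]'; python3 go.py 673.5 2.5 130 -0.9
```

```text
t: 17.15
ee_pos: [500.2, -131.3, 38.2]
eef_rot: [[0.001, 0.019, -1.0], [-0.0, -1.0, -0.019], [-1.0, 0.0, -0.001]]
contact_force: [0.1, -0.1, -0.7]
finger_gap: 63.8
t: 17.65
ee_pos: [502.8, -131.8, 143.3]
eef_rot: [[0.008, 0.019, -1.0], [-0.002, -1.0, -0.019], [-1.0, 0.002, -0.008]]
contact_force: [0.6, 0.6, -0.0]
finger_gap: 63.9
t 17.65 p [ 502.8 -131.8  143.3] yaw -88.9 gap 63.9 F [ 0.6  0.6 -0. ] q7 -1.4
row [-88.02  -0.29  -0.45] [  1.45 -13.1  -17.31] dist mm 218
```

```bash
python3 -m handwheel '[[-8,0,0,0,-2,-2,0.6],[-16,0,0,0,-4,-5,0.6],[-24,0,0,0.2,-6,-8,0.6],[-32,0,0,0.5,-8,-11,0.6],[-40,-0.2,0,1,-10,-14,0.6],[-48,-0.2,-0.2,1.4,-13,-17.3,0.6],[-56,-0.2,-0.3,1.4,-13,-17.3,0.6],[-64,-0.2,-0.4,1.4,-13,-17.3,0.6]]';python3 go.py 673.5 2.5 130 -0.9
```

```text
t: 18.45
ee_pos: [670.8, 3.8, 123.2]
eef_rot: [[-0.007, 0.91, -0.414], [0.005, -0.414, -0.91], [-1.0, -0.009, -0.001]]
contact_force: [0.2, 0.2, 0.1]
finger_gap: 51.1
t 18.45 p [670.8   3.8 123.2] yaw -24.4 gap 51.1 F [0.2 0.2 0.1] q7 -0.62
row [-23.54  -0.17   0.47] [-0.68  0.29  0.01] dist mm 7
```

```bash
python3 -m handwheel '[[-8,0,0,0,0.1,0,0.6],[-16,0,0.2,0,0.2,0,0.6],[-23.5,-0.2,0.5,0,0.3,0,0.6],[-23.5,-0.2,0.5,0,0.3,0,0.6],[-23.5,-0.2,0.5,0,0.3,0,0.6]]';python3 go.py 673.5 2.5 20 -0.9
python3 - <<'E'
from rig import bot
from h import *
for n in('side','top'):
    d=bot.snapshot(n);cv2.imwrite(f'pics/{n}9.png',d['pixels'][:,:,::-1])
    for b in blobs(d,(25,150,190),(35,255,255),48,60,(220,150,340,290)):print(n,'yel',b)
    for b in blobs(d,(100,100,60),(125,255,255),36,20,(220,150,340,290)):print(n,'blue',b)
E
```

```text
t: 18.95
ee_pos: [673.2, 0.6, 124.1]
eef_rot: [[0.001, 1.0, -0.029], [-0.001, -0.029, -1.0], [-1.0, 0.001, 0.001]]
contact_force: [0.1, -0.1, -0.2]
finger_gap: 51.5
t 18.95 p [6.732e+02 6.000e-01 1.241e+02] yaw -1.6 gap 51.5 F [ 0.1 -0.1 -0.2] q7 -0.25
row [-0.74  0.08 -0.08] [ 1.041e+01  1.000e-02 -2.000e-01] dist mm 104
side yel {'px': (263.6, 232.1), 'c': array([ 500.1, -135.8]), 'rc': array([ 500. , -135.4]), 'size': array([39.9, 43.1]), 'ang': 1.4}
top yel {'px': (318.6, 241.7), 'c': array([ 501.9, -145.1]), 'rc': array([ 500. , -143.7]), 'size': array([40.7, 19.2]), 'ang': 0.1}
```

View pics/side9.png

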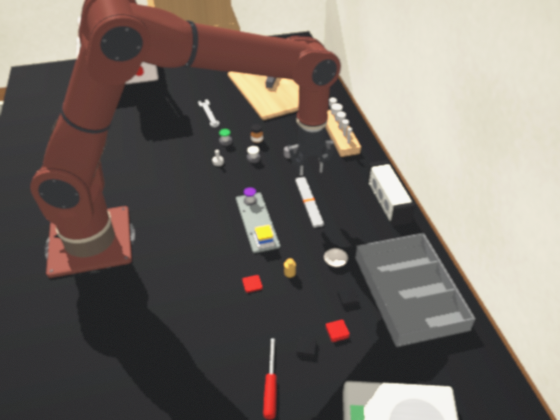

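View pics/top9.png

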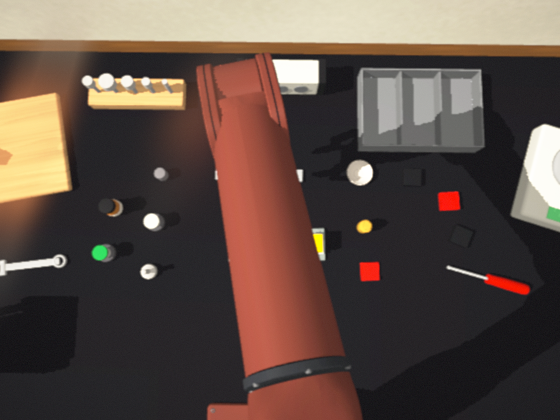

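The stack is standing at side (263,234), with yellow centred within about 3 mm of the pad centre. Next is the bar.

```bash
python3 -m handwheel '[[-0.7,0,0,2,0,-0.2,0.6],[-0.7,0,0,4,0,-0.2,0.6],[-0.7,0,0,6.5,0,-0.2,0.6],[-0.7,0,0,9,0,-0.2,0.6],[-0.7,0,0,10.4,0,-0.2,0.6],[-0.7,0,0,10.4,0,-0.2,0.6],[-0.7,0,0,10.4,0,-0.2,0.6]]';python3 go.py 673.5 3 2 -0.9
```

```text
t: 19.75
ee_pos: [674.0, 2.7, 21.0]
eef_rot: [[0.002, 1.0, -0.013], [-0.002, -0.013, -1.0], [-1.0, 0.002, 0.002]]
contact_force: [-1.0, 0.3, 0.4]
finger_gap: 51.1
t 19.75 p [674.    2.7  21. ] yaw -0.7 gap 51.1 F [-1.   0.3  0.4] q7 -0.27
row [ 0.15  0.09 -0.14] [ 1.9  -0.06 -0.03] dist mm 19
```

```bash
python3 -m handwheel '[[0.1,0.1,-0.1,1,0,0,0.6],[0.1,0.1,-0.1,1.8,0,0,0.6],[0.1,0.1,-0.1,1.9,0,0,0.6],[0.1,0.1,-0.1,1.9,0,0,0.6]]';python3 go.py 673.5 3 2 -0.9; python3 - <<'E'
from rig import bot
import cv2
d=bot.snapshot('side');cv2.imwrite('pics/side10.png',cv2.resize(d['pixels'][150:240,270:350,::-1],None,fx=6.5,fy=6.5,interpolation=cv2.INTER_CUBIC))
E
```

```text
t: 20.15
ee_pos: [673.4, 2.5, 0.9]
eef_rot: [[-0.0, 1.0, -0.014], [0.0, -0.014, -1.0], [-1.0, -0.0, -0.0]]
contact_force: [-0.6, -0.6, 0.0]
finger_gap: 51.3
t 20.15 p [673.4   2.5   0.9] yaw -0.8 gap 51.3 F [-0.6 -0.6  0. ] q7 -0.28
row [ 0.08 -0.01  0.03] [-0.11  0.01 -0.05] dist mm 1
```

View pics/side10.png

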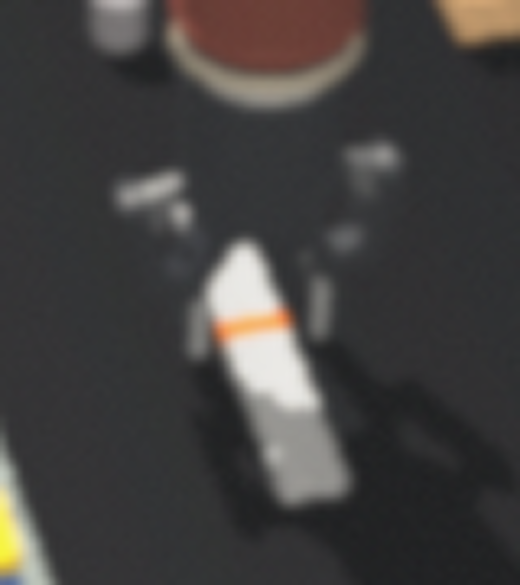

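The fingers straddle the orange band at crop (255,325). Gripping at 70 N.

```bash
python3 -m handwheel '[[0,0,0,-0.1,0,0,0.1],[0,0,0,-0.1,0,0,0.1],[0,0,0,-0.1,0,0,0.1],[0,0,0,-0.1,0,0,0.1],[0,0,0,-0.1,0,0,0.1],[0,0,0,-0.1,0,0,0.1],[0,0,0,-0.1,0,0,0.1]]' 80;python3 go.py 673.5 3 2 -0.9; python3 -m handwheel '[[0,0,0,-0.2,0,0,0.1],[0,0,0,-0.6,0,0,0.1],[0,0,0,-1.2,0,0,0.1],[0,0,0,-2.5,0,0,0.1],[0,0,0,-4.5,0,0,0.1],[0,0,0,-7,0,0,0.1],[0,0,0,-9,0,0,0.1],[0,0,0,-9,0,0,0.1]]'; python3 go.py 496.5 -43 95 1.2;python3 - <<'E'
from rig import bot
import cv2
d=bot.snapshot('side');cv2.imwrite('pics/side11.png',cv2.resize(d['pixels'][120:260,230:370,::-1],None,fx=4,fy=4,interpolation=cv2.INTER_CUBIC))
E
```

```text
t: 20.9
ee_pos: [674.1, 2.6, 3.3]
eef_rot: [[0.001, 1.0, -0.014], [0.0, -0.014, -1.0], [-1.0, 0.001, -0.0]]
contact_force: [-1.3, -0.4, 5.8]
finger_gap: 27.2
t 20.9 p [674.1   2.6   3.3] yaw -0.8 gap 27.2 F [-1.3 -0.4  5.8] q7 -0.28
row [ 0.09 -0.   -0.07] [ 0.13 -0.06 -0.04] dist mm 1
t: 21.7
ee_pos: [675.8, 2.8, 96.6]
eef_rot: [[0.006, 1.0, -0.014], [0.0, -0.014, -1.0], [-1.0, 0.006, -0.0]]
contact_force: [-0.0, -0.6, -5.4]
finger_gap: 27.0
t 21.7 p [675.8   2.8  96.6] yaw -0.8 gap 27.0 F [-0.  -0.6 -5.4] q7 -0.25
row [-2.01 -0.01 -0.37] [  0.04 -17.87   4.84] dist mm 185
```

View pics/side11.png

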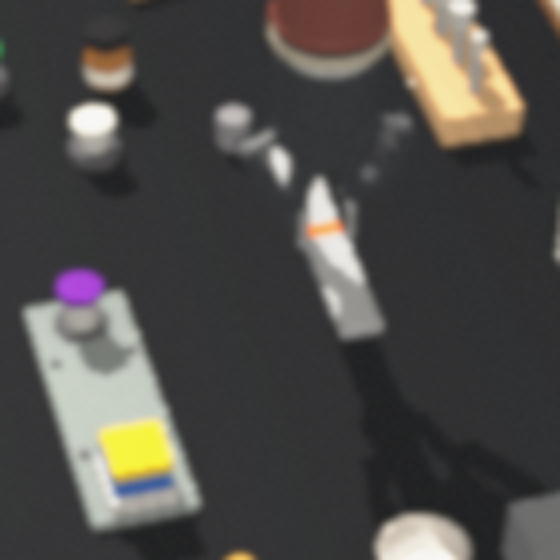

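The bar is held level by its band at crop (325,230), and the stack looks sound. Moving slowly to over the jig.

```bash
python3 go.py 497 -44.8 95 1.2; python3 -m handwheel '[[-0.5,0,0,0,-1.5,0.5,0.1],[-1,0,-0.1,0,-4,1.1,0.1],[-1.5,0,-0.2,0,-7,1.9,0.1],[-2,0,-0.3,0,-10,2.7,0.1],[-2,0,-0.3,0,-13,3.5,0.1],[-2,0,-0.3,0,-15.5,4.2,0.1],[-2,0,-0.3,0,-17,4.8,0.1],[-2,0,-0.3,0,-17.7,5,0.1]]'; python3 -m handwheel '[[0,0,0,0,0,0,0.1],[0,0,0,0,0,0,0.1],[0,0,0,0,0,0,0.1]]'; python3 go.py 497 -44.8 60 1.2
```

```text
t 21.75 p [674.8   2.6  94.3] yaw -0.8 gap 27.0 F [-0.2  0.4 -6.1] q7 -0.25
row [-2.02 -0.   -0.21] [ -0.14 -17.71   5.  ] dist mm 184
t: 22.55
ee_pos: [493.7, -45.8, 91.2]
eef_rot: [[-0.007, 1.0, 0.02], [-0.0, 0.02, -1.0], [-1.0, -0.007, 0.0]]
contact_force: [0.5, 0.3, -4.3]
finger_gap: 27.3
t: 22.85
ee_pos: [496.7, -44.4, 92.1]
eef_rot: [[-0.005, 1.0, 0.021], [0.001, 0.021, -1.0], [-1.0, -0.005, -0.001]]
contact_force: [0.2, 0.5, -4.5]
finger_gap: 27.5
t 22.85 p [496.7 -44.4  92.1] yaw 1.2 gap 27.5 F [ 0.2  0.5 -4.5] q7 -0.06
row [ 0.03 -0.04  0.27] [3.21 0.04 0.04] dist mm 32
```

```bash
python3 -m handwheel '[[0,0,0.1,1,0,0,0.1],[0,0,0.2,2,0,0,0.1],[0,0,0.3,3.2,0,0,0.1],[0,0,0.3,3.2,0,0,0.1],[0,0,0.3,3.2,0,0,0.1]]'; python3 go.py 497 -44.8 52 1.2;python3 - <<'E'
from rig import bot
from h import *
for n in('side','top'):
    d=bot.snapshot(n);cv2.imwrite(f'pics/{n}12.png',cv2.resize(d['pixels'][160:270,210:330,::-1],None,fx=4.5,fy=4.5,interpolation=cv2.INTER_CUBIC))
    for b in blobs(d,(5,120,120),(22,255,255),67,8,(225,180,330,260)):print(n,b)
E
```

```text
t: 23.35
ee_pos: [495.3, -44.8, 59.6]
eef_rot: [[-0.001, 1.0, 0.021], [0.001, 0.021, -1.0], [-1.0, -0.001, -0.001]]
contact_force: [-1.0, 0.5, -4.2]
finger_gap: 27.0
t 23.35 p [495.3 -44.8  59.6] yaw 1.2 gap 27.0 F [-1.   0.5 -4.2] q7 -0.09
row [-0.01 -0.04  0.07] [0.76 0.17 0.  ] dist mm 8
top {'px': (242.1, 252.1), 'c': array([474.7,  35.4]), 'rc': array([477.9,  36.4]), 'size': array([39.7, 13.6]), 'ang': 5.6}
top {'px': (309.7, 244.2), 'c': array([ 495. , -122.4]), 'rc': array([ 496.8, -122.8]), 'size': array([73.8, 15.4]), 'ang': 7.3}
top {'px': (306.4, 219.9), 'c': array([ 552.1, -114.4]), 'rc': array([ 551.8, -113.4]), 'size': array([30.3, 11.2]), 'ang': 9.6}
top {'px': (247.9, 216.9), 'c': array([557.7,  23.6]), 'rc': array([552.8,  23.3]), 'size': array([66.4,  9.5]), 'ang': 1.2}
top {'px': (240.6, 220.6), 'c': array([548.5,  40.7]), 'rc': array([547.8,  40.8]), 'size': array([76.3, 13.4]), 'ang': 3.4}
top {'px': (303.6, 205.3), 'c': array([ 586.8, -107.8]), 'rc': array([ 585.5, -108.2]), 'size': array([28.6, 10.1]), 'ang': 9.7}
top {'px': (276.8, 232.5), 'c': array([521.5, -45. ]), 'rc': array([529.8, -43.8]), 'size': array([141.8, 137.9]), 'ang': 1.2}
```

View pics/side12.png

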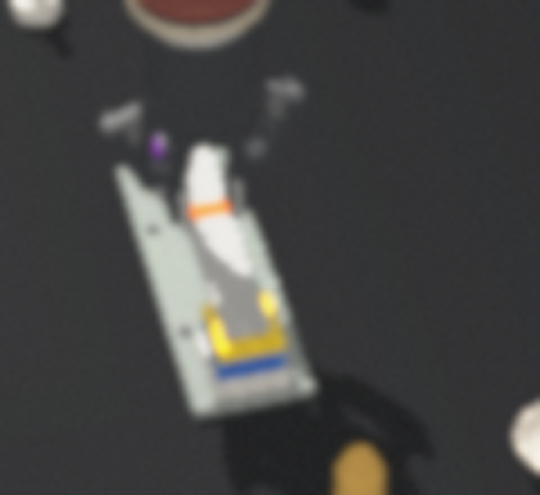

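```bash
python3 - <<'E'
from h import *
S=np.load('pics/side0.npz');print(ray(S,256.7,206.9,66))
E
python3 -m handwheel '[[0,0,0,0.3,0.1,0,0.1],[0,0,0,0.6,0.1,0,0.1],[0,0,0,0.6,0.1,0,0.1]]'; python3 go.py 497 -44.8 52 1.2
```

```text
[499.45742808 -47.0680266   66.        ]
t: 23.75
ee_pos: [496.6, -44.9, 53.9]
eef_rot: [[-0.0, 1.0, 0.021], [0.0, 0.021, -1.0], [-1.0, -0.0, -0.0]]
contact_force: [-0.1, 0.4, -4.7]
finger_gap: 27.3
t 23.75 p [496.6 -44.9  53.9] yaw 1.2 gap 27.3 F [-0.1  0.4 -4.7] q7 -0.09
row [-0.01 -0.02  0.02] [ 0.19  0.04 -0.01] dist mm 2
```

```bash
python3 -m handwheel '[[0,0,0,0.1,-0.1,-0.1,0.1],[0,0,0,0.2,-0.1,-0.1,0.1],[0,0,0,0.2,-0.1,-0.1,0.1]]'; python3 -m handwheel '[[0,0,0,0.1,0,0,0.1],[0,0,0,0.1,0,0,0.1]]'
```

```text
t: 24.05
ee_pos: [495.6, -43.9, 52.1]
eef_rot: [[-0.0, 1.0, 0.021], [0.0, 0.021, -1.0], [-1.0, -0.0, -0.0]]
contact_force: [0.3, -0.5, -4.5]
finger_gap: 27.0
t: 24.25
ee_pos: [495.9, -44.0, 51.3]
eef_rot: [[0.0, 1.0, 0.021], [0.0, 0.021, -1.0], [-1.0, 0.0, -0.0]]
contact_force: [-1.0, -0.3, -5.1]
finger_gap: 27.4
```

```bash
python3 -m handwheel '[[0,0,0,0.05,0,0,0.1],[0,0,0,0.05,0,0,0.1]]';python3 -m handwheel '[[0,0,0,0.05,0,0,0.1],[0,0,0,0.05,0,0,0.1]]';python3 -m handwheel '[[0,0,0,0.05,0,0,0.1],[0,0,0,0.05,0,0,0.1]]'
```

```text
t: 24.45
ee_pos: [495.9, -44.0, 51.2]
eef_rot: [[0.0, 1.0, 0.021], [-0.0, 0.021, -1.0], [-1.0, 0.0, 0.0]]
contact_force: [-4.0, 0.0, 3.5]
finger_gap: 27.1
t: 24.65
ee_pos: [495.9, -44.0, 51.1]
eef_rot: [[0.0, 1.0, 0.021], [-0.0, 0.021, -1.0], [-1.0, 0.0, 0.0]]
contact_force: [-6.6, 0.1, 11.5]
finger_gap: 27.1
t: 24.85
ee_pos: [495.9, -44.0, 51.1]
eef_rot: [[0.0, 1.0, 0.021], [-0.001, 0.021, -1.0], [-1.0, 0.0, 0.001]]
contact_force: [-9.1, 0.8, 16.9]
finger_gap: 26.9
```

```bash
python3 -m handwheel '[[0,0,0,-0.1,0,0,0.1],[0,0,0,-0.1,0,0,0.3],[0,0,0,-0.1,0,0,0.45],[0,0,0,-0.1,0,0,0.6],[0,0,0,-0.1,0,0,0.6],[0,0,0,-0.1,0,0,0.6]]';  python3 -m handwheel '[[0,0,0,-1,0,0,0.6],[0,0,0,-3,0,0,0.6],[0,0,0,-6,0,0,0.6],[0,0,0,-10,0,0,0.6],[0,0,0,-10,0,0,0.6]]'; python3 go.py 543 -261 140 1.2
```

```text
t: 25.45
ee_pos: [495.9, -44.0, 50.7]
eef_rot: [[0.0, 1.0, 0.021], [0.0, 0.021, -1.0], [-1.0, 0.0, -0.0]]
contact_force: [0.8, 0.1, -0.3]
finger_gap: 51.0
t: 25.95
ee_pos: [498.9, -43.8, 156.5]
eef_rot: [[0.009, 1.0, 0.021], [-0.001, 0.021, -1.0], [-1.0, 0.009, 0.001]]
contact_force: [1.2, 0.2, -0.2]
finger_gap: 51.5
t 25.95 p [498.9 -43.8 156.5] yaw 1.2 gap 51.5 F [ 1.2  0.2 -0.2] q7 -0.03
row [-0.    0.07 -0.49] [ 1.71  3.94 21.8 ] dist mm 222
```

```bash
python3 -m handwheel '[[0,0,-0.1,0,0.7,4,0.7],[0,0,-0.2,0.2,1.4,8,0.7],[0,0,-0.3,0.5,2.1,12,0.7],[0,0,-0.5,0.8,2.8,16,0.7],[0,0,-0.5,1.2,3.9,20,0.7],[0,0,-0.5,1.7,3.9,21.8,0.7],[0,0,-0.5,1.7,3.9,21.8,0.7],[0,0,-0.5,1.7,3.9,21.8,0.7]]';  python3 go.py 543.5 -261 60 1.2; python3 - <<'E'
from rig import bot
from h import *
for n in('side','top'):
    d=bot.snapshot(n);cv2.imwrite(f'pics/{n}13.png',cv2.resize(d['pixels'][160:290,210:390,::-1],None,fx=4,fy=4,interpolation=cv2.INTER_CUBIC))
    for b in blobs(d,(5,120,120),(22,255,255),58,8,(225,180,275,260)):print(n,b)
E
```

```text
t: 26.75
ee_pos: [539.1, -260.2, 133.5]
eef_rot: [[-0.009, 1.0, 0.021], [0.001, 0.021, -1.0], [-1.0, -0.009, -0.001]]
contact_force: [-0.1, 1.1, 0.3]
finger_gap: 59.5
t 26.75 p [ 539.1 -260.2  133.5] yaw 1.2 gap 59.5 F [-0.1  1.1  0.3] q7 0.3
row [-0.   -0.07  0.52] [7.34 0.51 0.1 ] dist mm 74
```

View pics/side13.png

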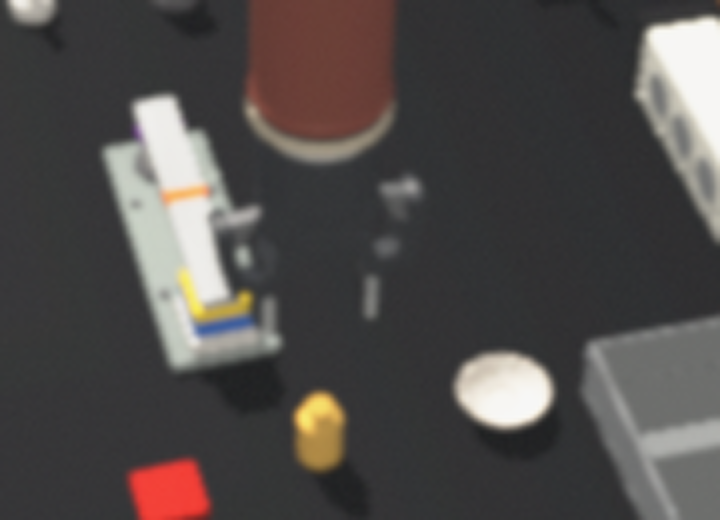

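View pics/top13.png

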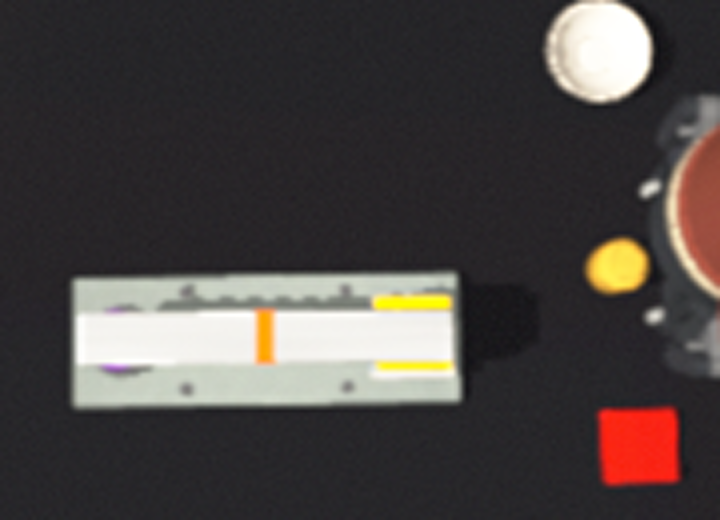

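The bar lies across the stack and post. Its band is at top-crop (265,336) and the bed spans columns 72–462, so its centre is near 267. I'll fix the band position numerically.

```bash
python3 - <<'E'
from h import *
S=np.load('pics/side0.npz');T=np.load('pics/top0.npz');print(ray(S,256.75,208.25,58),ray(T,276.2,244,58))
# weight silhouette centre consistency
for x,y in((543.5,-261),):
    print('weight base/top proj side',proj(S,[x,y,0]),proj(S,[x,y,50]),'top',proj(T,[x,y,0]),proj(T,[x,y,50]))
E
```

```text
[499.8811203 -44.5549932  58.       ] [494.8630067  -43.88728488  58.        ]
weight base/top proj side [289.02555087 272.91945135] [289.17987928 261.18850207] top [362.67505114 226.54759169] [367.02307209 224.81876765]
```

```bash
python3 go.py 544 -261 70 1.2; python3 -m handwheel '[[0,0,0.2,1,0.5,0.1,0.7],[0,0,0.5,3,0.5,0.1,0.7],[0,0,0.5,5,0.5,0.1,0.7],[0,0,0.5,6,0.5,0.1,0.7],[0,0,0.5,6,0.5,0.1,0.7],[0,0,0.5,6,0.5,0.1,0.7]]';  python3 go.py 544 -261 9 1.2; python3 - <<'E'
from rig import bot
from h import *
for n in('side',):
    d=bot.snapshot(n);cv2.imwrite(f'pics/{n}14.png',cv2.resize(d['pixels'][220:300,240:340,::-1],None,fx=6,fy=6,interpolation=cv2.INTER_CUBIC))
E
```

```text
t 26.85 p [ 539.5 -259.3  134. ] yaw 1.3 gap 59.6 F [ 0.1  0.6 -0.5] q7 0.3
row [ 0.11 -0.05  0.47] [6.4  0.49 0.19] dist mm 64
t: 27.45
ee_pos: [544.2, -261.7, 74.1]
eef_rot: [[0.001, 1.0, 0.021], [0.0, 0.021, -1.0], [-1.0, 0.001, -0.0]]
contact_force: [0.4, -0.2, 0.9]
finger_gap: 59.6
t 27.45 p [ 544.2 -261.7   74.1] yaw 1.2 gap 59.6 F [ 0.4 -0.2  0.9] q7 0.29
row [ 0.02 -0.01 -0.04] [ 6.51 -0.02 -0.07] dist mm 65
```

View pics/side14.png

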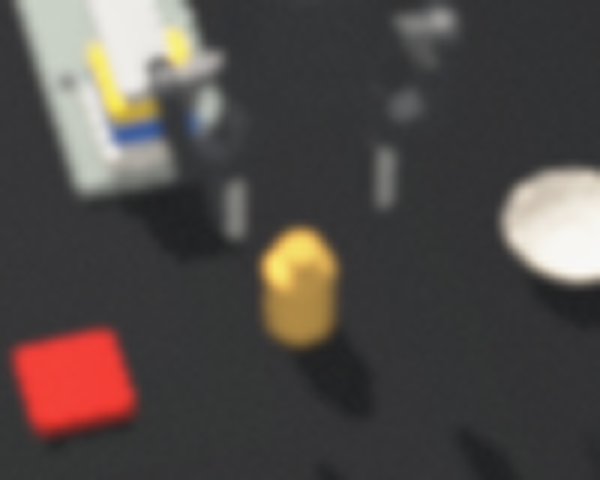

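The fingers straddle the weight at crop (300,285). Descending and gripping.

```bash
python3 -m handwheel '[[0,0,0,1.5,0,0,0.7],[0,0,0,3,0,0,0.7],[0,0,0,4.5,0,0,0.7],[0,0,0,6,0,0,0.7],[0,0,0,6.5,0,0,0.7],[0,0,0,6.5,0,0,0.7]]';  python3 go.py 544 -261 9 1.2; python3 -m handwheel '[[0,0,0,0,0,0,0.1],[0,0,0,0,0,0,0.1],[0,0,0,0,0,0,0.1],[0,0,0,0,0,0,0.1],[0,0,0,0,0,0,0.1],[0,0,0,0,0,0,0.1],[0,0,0,0,0,0,0.1]]' 40; python3 go.py 544 -261 9 1.2
```

```text
t: 28.1
ee_pos: [543.0, -261.6, 7.2]
eef_rot: [[-0.002, 1.0, 0.021], [0.001, 0.021, -1.0], [-1.0, -0.002, -0.001]]
contact_force: [-0.3, 0.6, -0.3]
finger_gap: 59.4
t 28.1 p [ 543.  -261.6    7.2] yaw 1.2 gap 59.4 F [-0.3  0.6 -0.3] q7 0.26
row [-0.01 -0.08  0.1 ] [-0.18  0.1  -0.06] dist mm 2
t: 28.8
ee_pos: [544.3, -262.3, 9.5]
eef_rot: [[0.001, 1.0, 0.021], [-0.0, 0.021, -1.0], [-1.0, 0.001, 0.0]]
contact_force: [-0.3, 0.6, 6.1]
finger_gap: 28.8
t 28.8 p [ 544.3 -262.3    9.5] yaw 1.2 gap 28.8 F [-0.3  0.6  6.1] q7 0.26
row [-0.02  0.03 -0.07] [ 0.05 -0.03 -0.13] dist mm 1
```

```bash
python3 -m handwheel '[[0,0,0,-0.5,0,0,0.1],[0,0,0,-2,0,0,0.1],[0,0,0,-5,0,0,0.1],[0,0,0,-9,0,0,0.1],[0,0,0,-12,0,0,0.1],[0,0,0,-12,0,0,0.1]]';python3 -m handwheel '[[0,0,0,0,0,0,0.1],[0,0,0,0,0,0,0.1]]'; python3 go.py 497 -44.5 130 1.2; python3 - <<'E'
from rig import bot
from h import *
s=bot.get_state();p=s['ee_pos']
for n in('side','top'):
    d=bot.snapshot(n);cv2.imwrite(f'pics/{n}15.png',cv2.resize(d['pixels'][190:290,240:390,::-1],None,fx=5,fy=5,interpolation=cv2.INTER_CUBIC))
    print(n,'expected base, shoulder, top px (crop)',[ ((proj(d,[p[0],p[1],p[2]-9.5+h])-[240,190])*5).round(0) for h in(0,36,50)])
E
```

```text
t: 29.4
ee_pos: [546.4, -263.0, 134.7]
eef_rot: [[0.008, 1.0, 0.021], [-0.003, 0.021, -1.0], [-1.0, 0.008, 0.004]]
contact_force: [0.2, 0.1, -1.4]
finger_gap: 28.7
t: 29.6
ee_pos: [542.9, -261.7, 127.7]
eef_rot: [[-0.002, 1.0, 0.021], [0.001, 0.021, -1.0], [-1.0, -0.002, -0.001]]
contact_force: [-0.1, -0.1, -3.0]
finger_gap: 28.4
t 29.6 p [ 542.9 -261.7  127.7] yaw 1.2 gap 28.4 F [-0.1 -0.1 -3. ] q7 0.3
row [-0.01 -0.06  0.09] [ -0.21  -4.14 -21.81] dist mm 222
side expected base, shoulder, top px (crop) [array([246., 273.]), array([247., 226.]), array([247., 207.])]
top expected base, shoulder, top px (crop) [array([670., 162.]), array([690., 154.]), array([699., 151.])]
```

View pics/side15.png

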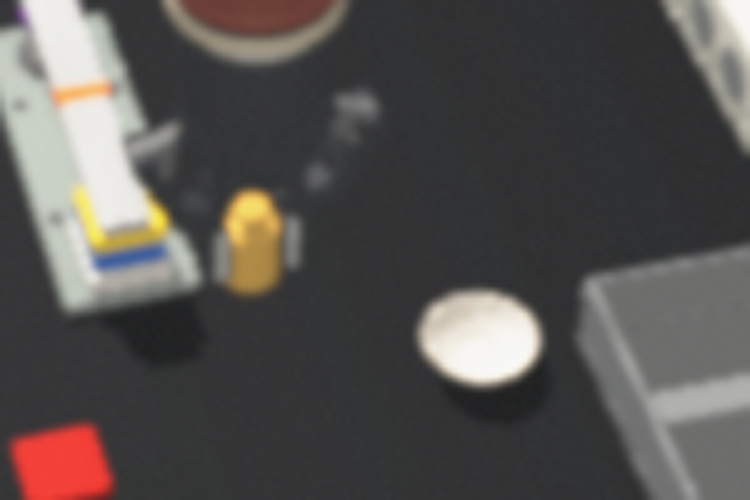

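The weight is held upright at crop (251,250), on the expected axis. Moving over the band.

```bash
python3 -m handwheel '[[0,0,0,0,-0.5,-2.5,0.1],[0,0,0,0,-1.2,-6,0.1],[0,0,0,0,-1.9,-10,0.1],[0,0,0,0,-2.6,-14,0.1],[0,0,0,0,-3.4,-18,0.1],[0,0,0.1,0,-4,-20.5,0.1],[0,0,0.1,0,-4.1,-21.8,0.1],[0,0,0.1,0,-4.1,-21.8,0.1]]';python3 -m handwheel '[[0,0,0,0,0,0,0.1],[0,0,0,0,0,0,0.1]]'; python3 go.py 497 -44.5 75 1.2
```

```text
t: 30.5
ee_pos: [498.0, -43.5, 128.3]
eef_rot: [[0.001, 1.0, 0.023], [0.001, 0.023, -1.0], [-1.0, 0.001, -0.001]]
contact_force: [-0.2, -1.2, -1.7]
finger_gap: 28.8
t: 30.7
ee_pos: [498.4, -46.7, 128.4]
eef_rot: [[0.001, 1.0, 0.018], [0.0, 0.018, -1.0], [-1.0, 0.001, -0.0]]
contact_force: [-0.2, 0.1, -1.7]
finger_gap: 28.6
t 30.7 p [498.4 -46.7 128.4] yaw 1.1 gap 28.6 F [-0.2  0.1 -1.7] q7 -0.04
row [-0.15 -0.   -0.08] [ 5.34 -0.14 -0.22] dist mm 53
```

```bash
python3 -m handwheel '[[0,0,0,1.5,-0.1,-0.2,0.1],[0,0,0,3,-0.1,-0.2,0.1],[0,0,0,4.5,-0.1,-0.2,0.1],[0,0,0,5.2,-0.1,-0.2,0.1],[0,0,0,5.2,-0.1,-0.2,0.1],[0,0,0,5.2,-0.1,-0.2,0.1]]';python3 -m handwheel '[[0,0,0,0,0,0,0.1],[0,0,0,0,0,0,0.1]]'; python3 go.py 497 -44.5 68 1.2; python3 - <<'E'
from rig import bot
from h import *
for n in('side',):
    d=bot.snapshot(n);cv2.imwrite(f'pics/{n}16.png',cv2.resize(d['pixels'][170:260,210:310,::-1],None,fx=6,fy=6,interpolation=cv2.INTER_CUBIC))
E
```

```text
t: 31.3
ee_pos: [497.6, -43.4, 77.1]
eef_rot: [[0.002, 1.0, 0.02], [0.0, 0.02, -1.0], [-1.0, 0.002, -0.0]]
contact_force: [-0.2, -0.1, -2.3]
finger_gap: 28.8
t: 31.5
ee_pos: [497.8, -43.1, 77.3]
eef_rot: [[0.003, 1.0, 0.021], [-0.0, 0.021, -1.0], [-1.0, 0.003, 0.0]]
contact_force: [0.2, 0.6, -2.7]
finger_gap: 29.0
t 31.5 p [497.8 -43.1  77.3] yaw 1.2 gap 29.0 F [ 0.2  0.6 -2.7] q7 -0.08
row [-0.02  0.   -0.17] [ 0.93 -0.08  0.14] dist mm 9
```

View pics/side16.png

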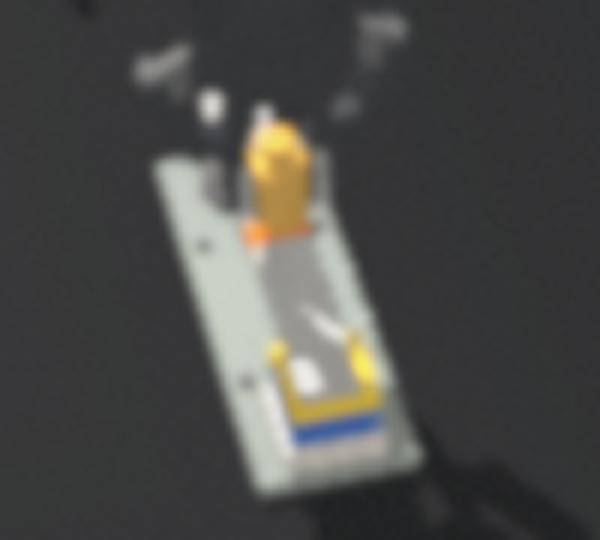

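The weight is above the band at crop (280,230). Lowering.

```bash
python3 -m handwheel '[[0,0,0,0.4,-0.1,0.1,0.1],[0,0,0,0.8,-0.1,0.1,0.1],[0,0,0,0.8,-0.1,0.1,0.1],[0,0,0,0.8,-0.1,0.1,0.1]]'; python3 -m handwheel '[[0,0,0,0.1,0,0,0.1],[0,0,0,0.1,0,0,0.1]]'
```

```text
t: 31.95
ee_pos: [496.1, -43.9, 68.5]
eef_rot: [[0.001, 1.0, 0.021], [0.0, 0.021, -1.0], [-1.0, 0.001, -0.0]]
contact_force: [-0.2, -0.2, -2.2]
finger_gap: 28.6
t: 32.15
ee_pos: [496.3, -43.9, 67.6]
eef_rot: [[0.002, 1.0, 0.021], [0.0, 0.021, -1.0], [-1.0, 0.002, -0.0]]
contact_force: [-0.2, -0.0, -2.1]
finger_gap: 28.7
```

```bash
python3 -m handwheel '[[0,0,0,0.05,0,0,0.1],[0,0,0,0.05,0,0,0.1]]';python3 -m handwheel '[[0,0,0,0.05,0,0,0.1],[0,0,0,0.05,0,0,0.1]]'
```

```text
t: 32.35
ee_pos: [496.4, -43.9, 67.5]
eef_rot: [[0.002, 1.0, 0.021], [0.0, 0.021, -1.0], [-1.0, 0.002, -0.0]]
contact_force: [-1.6, -0.1, 3.5]
finger_gap: 28.6
t: 32.55
ee_pos: [496.5, -43.9, 67.5]
eef_rot: [[0.002, 1.0, 0.021], [-0.0, 0.021, -1.0], [-1.0, 0.002, 0.0]]
contact_force: [-5.0, 0.5, 9.9]
finger_gap: 28.7
```

Seated. Release gently and retreat.

```bash
python3 -m handwheel '[[0,0,0,-0.1,0,0,0.1],[0,0,0,-0.1,0,0,0.35],[0,0,0,-0.1,0,0,0.5],[0,0,0,-0.1,0,0,0.7],[0,0,0,-0.1,0,0,0.7],[0,0,0,-0.1,0,0,0.7]]';  python3 -m handwheel '[[0,0,0,-1,0,0,0.7],[0,0,0,-3,0,0,0.7],[0,0,0,-6,0,0,0.7],[0,0,0,-10,0,0,0.7],[0,0,0,-14,0,0,0.7],[0,0,0,-14,0,0,0.7]]'; python3 -m handwheel '[[0,0,0,0,0,4,0.7],[0,0,0,0,0,8,0.7],[0,0,0,0,0,12,0.7],[0,0,0,0,0,16,0.7],[0,0,0,0,0,20,0.7],[0,0,0,0,0,24,0.7],[0,0,0,0,0,26,0.7],[0,0,0,0,0,26,0.7]]'; python3 - <<'E'
from rig import bot
from h import *
for n,c in(('side',(160,260,210,320)),('top',(190,290,210,360))):
    d=bot.snapshot(n);cv2.imwrite(f'pics/{n}17.png',cv2.resize(d['pixels'][c[0]:c[1],c[2]:c[3],::-1],None,fx=5,fy=5,interpolation=cv2.INTER_CUBIC))
    print(n,'expected base/top px crop',[((proj(d,[496.5,-43.9,z])-[c[2],c[0]])*5).round(0) for z in(58,94,108)])
E
```

```text
t: 33.15
ee_pos: [496.4, -43.9, 67.7]
eef_rot: [[0.002, 1.0, 0.021], [0.0, 0.021, -1.0], [-1.0, 0.002, -0.0]]
contact_force: [-1.1, -0.9, -0.5]
finger_gap: 59.7
t: 33.75
ee_pos: [499.0, -43.8, 214.0]
eef_rot: [[0.011, 1.0, 0.021], [-0.001, 0.021, -1.0], [-1.0, 0.011, 0.001]]
contact_force: [0.6, -0.4, 0.4]
finger_gap: 59.6
t: 34.55
ee_pos: [500.4, -307.1, 207.2]
eef_rot: [[0.001, 1.0, 0.016], [0.0, 0.016, -1.0], [-1.0, 0.001, -0.0]]
contact_force: [0.4, -0.2, -0.1]
finger_gap: 59.6
side expected base/top px crop [array([228., 241.]), array([226., 197.]), array([225., 180.])]
top expected base/top px crop [array([331., 267.]), array([330., 263.]), array([330., 262.])]
```

View pics/side17.png

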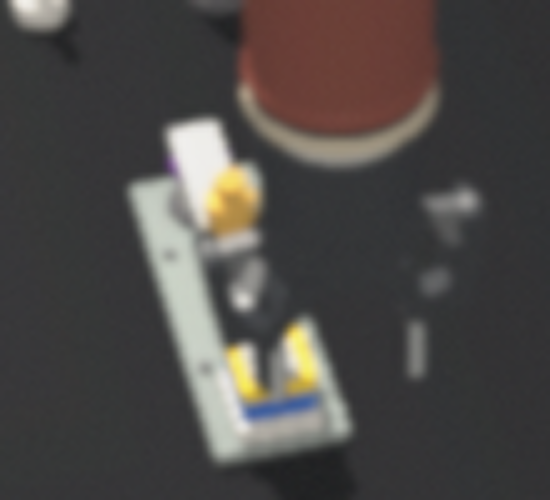

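View pics/top17.png

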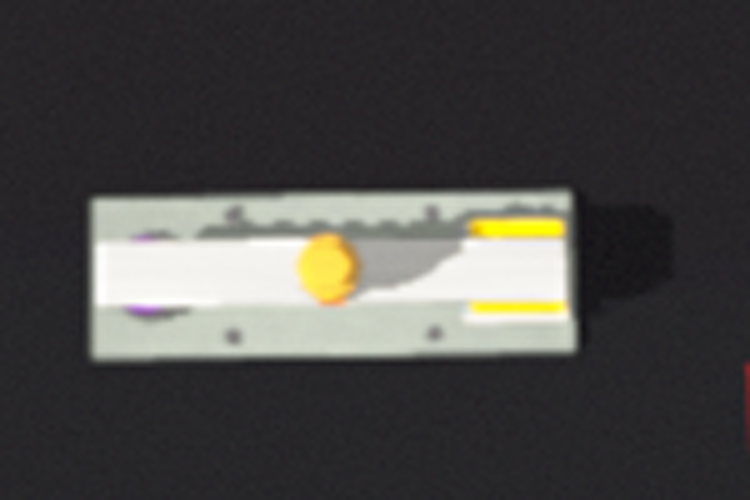

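From above, the weight stands on the band at (328,268), against (331,267) expected. The bar is centred along the bed and the yellow plate shows on both sides of it. The side view agrees, though the gripper partly hides it. I'll let it settle, then hand in.

```bash
python3 -m handwheel '[[0,0,0,0,0,0,0.7],[0,0,0,0,0,0,0.7],[0,0,0,0,0,0,0.7],[0,0,0,0,0,0,0.7],[0,0,0,0,0,0,0.7]]'; python3 -c "
from rig import bot
print(bot.hand_in())"
```

```text
t: 35.15
ee_pos: [501.5, -303.7, 207.7]
eef_rot: [[0.002, 1.0, 0.021], [0.0, 0.021, -1.0], [-1.0, 0.002, -0.0]]
contact_force: [0.0, -0.3, -0.0]
finger_gap: 59.6
the job is handed in; nothing more can be done
None
```

The job is done and handed in at 35 s. The purple 48 mm post stands on the jig, so I put the blue plate on the pad with yellow on top. I then laid the bar across stack and post and stood the brass weight on its orange band.

**Last checks:**
- **Blue plate:** about 1 mm from the pad centre.
- **Yellow plate:** about 3 mm from the pad centre, from the side camera, because the arm blocked most of the top view.
- **Bar:** its middle is about 1 mm from the jig's middle. It touched down at the height expected for 48 mm.
- **Weight:** it stands upright on the band, within about 1–2 mm of the expected spot. The gripper is well clear.

**Disagreements and failures:**
- The two cameras differ by 2–5 mm, so I averaged them where I could.
- Two early grips on yellow failed or were too high, because the fingertips sit several mm behind the TCP at that opening. A lower grip worked, and yellow had not moved measurably.
- I did not measure the bar's tilt separately; level is judged from the touchdown height and the views.

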